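# Pin two drilled links to the block

## Robot

A 6-joint arm with a two-finger parallel gripper is mounted at the origin on a cart in front of the work surface, level with it; the furniture and walls round the work are solid. World frame = base frame: x ahead of the robot, y to its left, z up, the work surface at z = 0. Lengths are in mm, angles in degrees, forces in N, time in s.
With the tool pointing down it reaches from about 300 to 850 mm from the base axis. Payload 4.2 kg.
Tool frame: the origin (TCP) lies on the centre line of the jaws, within the pads' length; the fingertips stand 14 mm ahead of it and the grasp point (between the pads) lies 5 mm behind it; x points along the fingers, y is the direction in which the jaws open and shut, and the axes are right-handed (so a half turn about x gives the same grasp; the last joint's range is limited). The gripper opens to 91 mm and grips with 3 to 60 N. Pads are 32 mm wide; open, the fingers measure 118 mm over their backs; the gripper's body (76 mm by 178 mm) begins 60 mm behind the grasp point.
Start: joints at [75.459, 18.312, 89.639, -0, 72.044, -1.146], TCP at [133.214, 559.371, 227.976] pointing down, gripper open.
Joint ranges: [-177.97, 177.97], [-48.28, 115.42], [12.27, 149.76], [-77.06, 257.06], [2.81, 150.46], [-146.56, 146.56]. Speed limits (degrees/s): [147.25, 147.25, 180, 180, 180, 180].

## Interface

Orientations are given as [roll, pitch, yaw] about the fixed x, y, z axes, in that order (R = Rz(yaw) Ry(pitch) Rx(roll)).
In Python, from workcell import readout, optics, env gives the robot as it stands.
- The arm moves only by the shell command python3 -m creep 'ROWS' [OPENING] [FORCE]. ROWS is JSON, a list of rows, each an object with "translation": the shift along the world's x, y, z in cm, a list of three; "delta_rot": the turn, a rotation vector about the world's x, y, z in rad, a list of three. In form: [{"translation": [dx, dy, dz], "delta_rot": [rx, ry, rz]}, ...]. A call has 1 to 5 rows; each row shifts and turns the commanded pose from where the row before left it; what a row does not reach is not made up. A row lasts 1/12 s, in which the tool goes at most 41.7 mm and 7.16 degrees, less where a joint would pass 70% of its speed; a pose out of reach is approached as far as the arm can. A call with a gripper value outside its range is refused whole. OPENING is the gripper's target within -1 to 1 (fully open at 1, half-way at 0, shut at -1), set as the call begins (- or left out, the last holds). The fingers move at their own pace and stop on an object; FORCE is the grip in N (left out, the last holds). Time passes only in rows, so rows that do not move let the fingers close. It gives the time, the measured TCP pose, the force and the opening at its end, in the units of the state.
- readout.state(): the state, without advancing time (a new reading comes with each control period).
- optics.grab_frame(name): name is "scene" or "top" or "wrist"; returns (picture, depth): 384x512x3 uint8, red, green, blue; 384x512 float32, mm along the optical axis (not along the pixel's ray), 0 where there is no reading.
- optics.camera_params(name): a dict with "mtx" (3x3 intrinsics, pixels), "k1" (the pictures are not rectified: a ray, as slopes to the right and down, at radius r is drawn at 1 + k1 r^2 times it, then the intrinsics apply), "R" (3x3) and "t" (3): a world point X has camera coordinates R X + t. Camera axes: x right, y down, z forward; pixel columns grow to the right and rows downward; lengths in mm; the calibration is good to about 2 mm. A picture is of the moment at which its call begins: read the wrist's pose just before it. camera_params takes no time and is no camera call; for the wrist camera it gives the pose at the moment of the call.
- env.job_done(): hands the job in, once; it reports no verdict.
The state is a dict: "time_s": time; "qpos": joint angles; "qvel": joint speeds; "effort": joint torques, N m; "ee_pos": TCP position; "ee_rot": TCP orientation; "force": force on the tool from outside, world axes, zero at the start; "torque": the same for the moment, N m; "gripper_width": finger opening in mm.
Only numpy, scipy, OpenCV 4.12 (cv2) and the standard library are available. Lean on these libraries where they do the work, as an engineer would, in place of code of your own. Each camera call takes 0.05 s, during which the arm holds its last target.

## Task

Lay the long flat link on the steel block and the short flat link on top of it, both lying along the block with their holes in line with the block's hole, then push the long headed pin down through all three until its head sits on the short link. Leave the short pin standing in its holder and the other tools and parts where they are.

Things in the scene. Friction and masses are not known exactly. Their poses are not given: they have to be found in the camera images.
- block: Fixed grey-painted steel block, 120 long (its x) x 60 wide (its y) x 45 mm high, screwed down. Origin: centre of the underside; z up. A vertical 19 mm hole runs right through its centre.
- block_hole (a point): Centre of the mouth of the block's hole, on its top face (45 mm above the worktop).
- long_link: Loose bare aluminium flat link, 150 long (its x) x 44 wide (its y) x 10 mm thick, 0.15 to 0.25 kg, lying flat; square at the end with the hole, rounded (22 mm radius) at the other end. Origin: middle of its length and width on the underside, about at its centre of mass; z up. A 19 mm hole lies 35 mm from the origin towards -x.
- long_link_hole (a point): Centre of the long link's hole, on its underside; axes as the link.
- short_link: Loose bare aluminium flat link of the same form, 110 long (its x) x 44 wide (its y) x 12 mm thick, 0.13 to 0.21 kg. Origin: middle of its length and width on the underside, about at its centre of mass; z up. A 19 mm hole lies 25 mm from the origin towards -x.
- short_link_hole (a point): Centre of the short link's hole, on its underside; axes as the link.
- holder: Fixed wooden pin holder, 60 (its x) x 110 (its y) x 32 mm high, origin at the centre of the underside. Two upright 17.5 mm holes 26 mm deep, 27.5 mm to either side of the centre along its y; one pin stands in each, either way round.
- long_pin: Loose steel pin, 90 mm long, standing upright in the holder: round shank 16 mm across and 60 mm long with an 8 mm long tapered nose (9 mm across at the tip), then a round head 26 mm across and 30 mm high. Origin: middle of the nose tip, 6 mm above the worktop at the start; z along the pin towards the head. About 0.12 kg. It stands 26 mm higher than the short pin.
- long_pin_shoulder (a point): Centre of the underside of the long pin's head, 60 mm along the pin from the nose tip.
- short_pin: Like the long pin but with a shank of 34 mm (64 mm in all); stays in the holder.
- gusset_0: Bystander: flat triangular gusset plate 65 x 65 x 6 mm.
- weld_magnet: Bystander: triangular welding magnet 74 x 103 x 16 mm.
- gusset_1: Bystander: another triangular gusset plate 65 x 65 x 6 mm.

How it is judged:
By the outcome, as a careful person would: the job done as asked, in the order asked, and still so for the second after the job is handed in, with the robot touching nothing.
It also fails if it takes over 72 s, if anything falls off the work surface, if the arm or the gripper's body presses on something with over 40 N, if the wrist force passes 120 N, or if a joint passes its speed limit or range.

## Working session

There is one attempt and no reset: what is moved stays moved. The work goes in short steps, Python scripts to look and compute and a shell command to move; the robot and the scene stay as the last step left them, time stands still between calls to the robot, and variables do not carry over. Pictures are saved under pics/ and viewed, and the job is handed in when it is done.

```bash
ls; mkdir -p pics; python3 - <<'E'
from workcell import readout, optics
import cv2,numpy as np
print(readout.state())
for n in ["scene","top","wrist"]:
    im,d=optics.grab_frame(n); cv2.imwrite(f"pics/{n}0.png",im[:,:,::-1]); np.savez(f"pics/{n}0.npz",im=im,d=d)
    p=optics.camera_params(n); print(n,p)
    np.save(f"pics/{n}0p.npy",p,allow_pickle=True)
E
```

```text
pics
{'time_s': 0.0, 'qpos': array([ 7.54613004e+01,  1.83516864e+01,  8.97069201e+01,  6.26345138e-04,
        7.20425254e+01, -1.14630662e+00]), 'qvel': array([-0.00091196, -0.05381745, -0.01362343, -0.03460616,  0.04911408,
        0.01734252]), 'effort': array([ 1.45348848e-03, -4.12473035e+01, -2.31967843e+01,  7.27920304e-02,
        4.59333602e-02, -1.50429091e-04]), 'ee_pos': array([133.06051556, 558.90083013, 227.11631323]), 'ee_rot': array([ -91.48367548,   89.89886632, -104.8762621 ]), 'force': array([ 0.23874495,  0.25133988, -0.42118528]), 'torque': array([0.00643264, 0.04098714, 0.01952218]), 'gripper_width': 91.1372242528447}
scene {'mtx': array([[410.4501072 ,   0.        , 262.19844056],
       [  0.        , 410.4501072 , 191.46797752],
       [  0.        ,   0.        ,   1.        ]]), 'k1': -0.05837660252598544, 'R': array([[-0.8843461 , -0.46680853,  0.00466521],
       [-0.2883198 ,  0.53829372, -0.79190376],
       [ 0.36715618, -0.70166207, -0.6106281 ]]), 't': array([411.39907723, 343.59654105, 611.80638925])}
top {'mtx': array([[363.42436065,   0.        , 256.18891941],
       [  0.        , 363.42436065, 194.89920433],
       [  0.        ,   0.        ,   1.        ]]), 'k1': -0.018102828218104165, 'R': array([[-0.01647561, -0.99964234,  0.02106533],
       [-0.98757138,  0.01297593, -0.15663456],
       [ 0.1563052 , -0.02338416, -0.98743195]]), 't': array([-198.72161033,  564.86532282,  866.08731179])}
wrist {'mtx': array([[332.14547192,   0.        , 255.58847198],
       [  0.        , 332.14547192, 189.67167627],
       [  0.        ,   0.        ,   1.        ]]), 'k1': -0.0717803420940429, 'R': array([[ 0.23247415,  0.97260104, -0.0017284 ],
       [ 0.92981096, -0.22172431,  0.29375144],
       [ 0.28531973, -0.06989671, -0.95588028]]), 't': array([-574.00616825,  -32.22629615,  392.70114854])}
```

View pics/scene0.png

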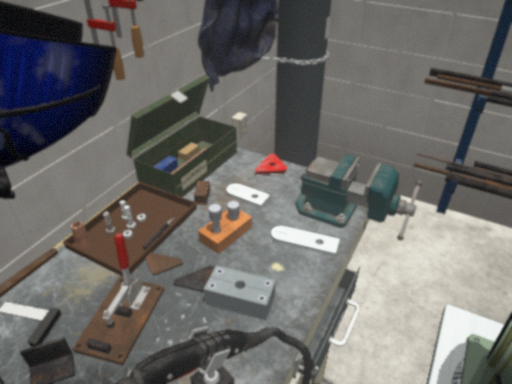

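View pics/top0.png

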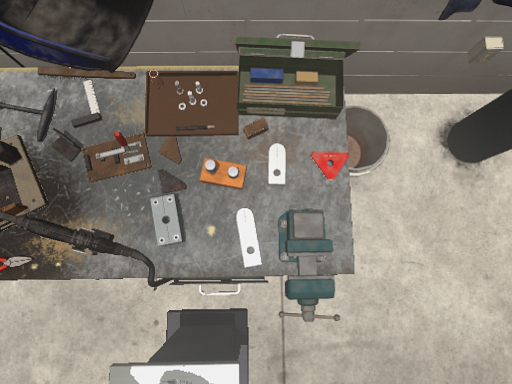

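View pics/wrist0.png

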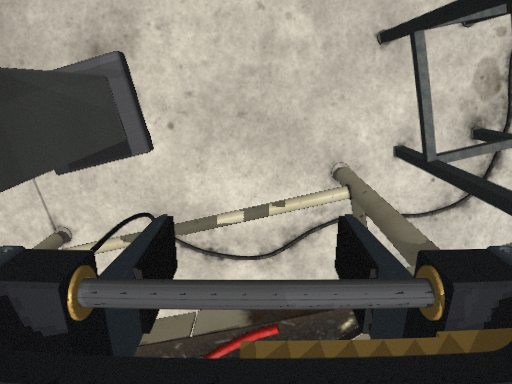

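The top view shows the block at (166,220), the long link at (249,237), the short link at (277,163), the holder at (223,172) with heads at (210,165) and (233,171), and the vise at (305,230). Next I'll measure.

```bash
cat > h.py <<'E'
import numpy as np,cv2
from scipy.spatial.transform import Rotation as Ro
def load(f):
    z=np.load(f"pics/{f}.npz"); return z['im'],z['d'],np.load(f"pics/{f}p.npy",allow_pickle=True).item()
def slopes(p,uv):
    uv=np.atleast_2d(np.asarray(uv,float)); K=p['mtx']
    d=np.c_[(uv[:,0]-K[0,2])/K[0,0],(uv[:,1]-K[1,2])/K[1,1]]
    s=d.copy()
    for _ in range(20): s=d/(1+p['k1']*(s**2).sum(1,keepdims=True))
    return s
def onplane(p,uv,z):
    s=slopes(p,uv); r=np.c_[s,np.ones(len(s))]@p['R']; c=-p['R'].T@p['t']
    return c+r*((z-c[2])/r[:,2])[:,None]
def cloud(p,d):
    v,u=np.mgrid[:d.shape[0],:d.shape[1]]; s=slopes(p,np.c_[u.ravel(),v.ravel()])
    X=np.c_[s,np.ones(len(s))]*d.reshape(-1,1)
    return ((X-p['t'])@p['R']).reshape(d.shape+(3,))
def proj(p,X):
    c=np.atleast_2d(X)@p['R'].T+p['t']; s=c[:,:2]/c[:,2:]; s=s*(1+p['k1']*(s**2).sum(1,keepdims=True))
    return s@p['mtx'][:2,:2].T+p['mtx'][:2,2]
def grab(name,f):
    from workcell import readout,optics
    p=optics.camera_params(name); im,d=optics.grab_frame(name)
    cv2.imwrite(f"pics/{f}.png",im[:,:,::-1]); np.savez(f"pics/{f}.npz",im=im,d=d); np.save(f"pics/{f}p.npy",p,allow_pickle=True)
    return im,d,p
E
python3 - <<'E'
from h import *
im,d,p=load("top0"); C=cloud(p,d)
np.set_printoptions(precision=1,suppress=True)
for n,(u,v) in dict(block=(175,225),long=(249,230),short=(277,155),hA=(210,165),hB=(233,171),holder=(222,180),tbl=(210,250),vise=(305,222),vise2=(310,290),hose=(90,240),hose2=(150,268),brown=(256,127),mag=(330,163),g0=(171,150),box=(240,90)).items(): print(n,C[v-1:v+2,u-1:u+2].reshape(-1,3).mean(0),d[v,u])
crop=im[120:290,130:360]; cv2.imwrite("pics/topc.png",cv2.resize(crop[:,:,::-1],None,fx=3.4,fy=3.4,interpolation=cv2.INTER_CUBIC))
H=np.clip(C[...,2],-20,180); cv2.imwrite("pics/hh.png",cv2.resize(((H+20)*1.25).astype(np.uint8)[100:300,60:370],None,fx=2.5,fy=2.5))
E
```

```text
block [489.4  -4.9  44.5] 901.0896
long [ 476.5 -187.9    9.9] 934.32886
short [ 673.9 -265.    12.1] 966.329
hA [628.  -96.3  96.6] 869.86127
hB [ 618.6 -150.3   70.3] 897.06213
holder [ 604.  -120.4   32.2] 931.9473
tbl [427.2 -86.9   0.5] 935.9131
vise [ 486.7 -317.3  111.4] 839.52216
vise2 [ 335.3 -320.1  128.8] 797.41815
hose [452.3 169.3 122.5] 811.4009
hose2 [384.7  61.3  16.8] 908.28436
brown [ 745.8 -210.    30. ] 956.3172
mag [ 653.7 -408.5   -0.3] 980.8572
g0 [692.2  17.    7.1] 965.96704
box [ 763.2 -172.2  214.8] 1003.74976
```

View pics/topc.png

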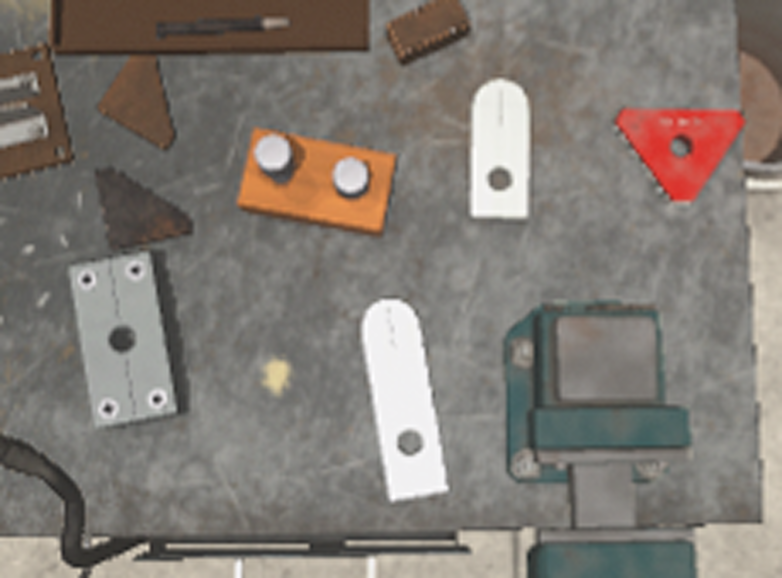

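View pics/hh.png

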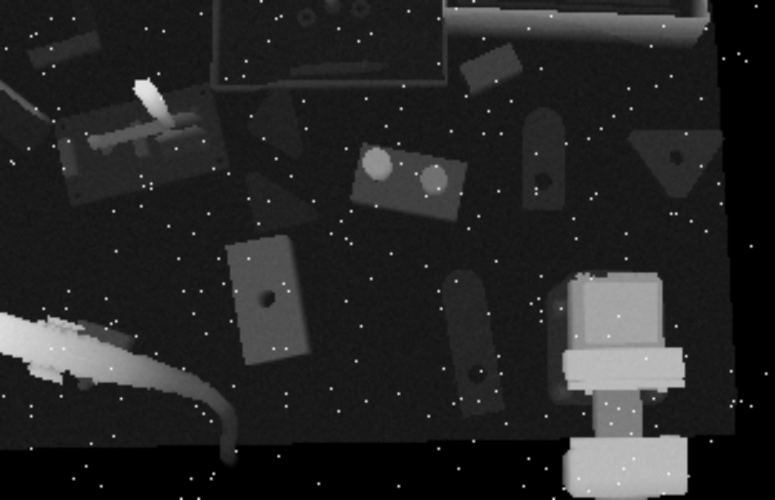

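```bash
cat > meas.py <<'E'
from h import *
np.set_printoptions(precision=1,suppress=True)
def holefit(p,im,uv,z,r=9.5,w=7):
    g=cv2.cvtColor(im,cv2.COLOR_RGB2GRAY).astype(float); u,v=map(int,np.round(uv))
    P=g[v-w:v+w+1,u-w:u+w+1]; t=(np.percentile(P,90)+P.min())/2
    wgt=np.clip((np.percentile(P,80)-P)/(np.percentile(P,80)-P.min()),0,1); wgt[wgt<.3]=0
    n,l=cv2.connectedComponents((wgt>0).astype(np.uint8)); wgt[l!=l[w,w]]=0
    vv,uu=np.mgrid[v-w:v+w+1,u-w:u+w+1]
    c=np.array([(wgt*uu).sum(),(wgt*vv).sum()])/wgt.sum(); return c,onplane(p,c,z)[0]
E
python3 - <<'E'
from meas import *
im,d,p=load("top0"); C=cloud(p,d); hsv=cv2.cvtColor(im,cv2.COLOR_RGB2HSV)
g=cv2.cvtColor(im,cv2.COLOR_RGB2GRAY)
for n,uv,z,box in [("block",(166,220),45,(145,190,185,255)),("long",(251,250),10,(230,203,270,272)),("short",(277,172),12,(262,138,292,190))]:
    c,X=holefit(p,im,uv,z); print(n,"hole",c,X)
    x0,y0,x1,y1=box; sub=np.zeros(g.shape,np.uint8)
    if n=="block": m=(C[...,2]>38)&(C[...,2]<52)
    else: m=(g>185)
    sub[y0:y1,x0:x1]=m[y0:y1,x0:x1]
    sub=cv2.morphologyEx(sub,cv2.MORPH_CLOSE,np.ones((9,9)))
    cs,_=cv2.findContours(sub,0,2); k=max(cs,key=cv2.contourArea).reshape(-1,2)
    W=onplane(p,k,z)[:,:2].astype(np.float32); print(cv2.minAreaRect(W))
for u,v,z in [(210,165,96),(233,171,70)]:
    m=np.zeros(g.shape,np.uint8); m[v-10:v+11,u-10:u+11]=(abs(C[...,2]-z)<6)[v-10:v+11,u-10:u+11]
    ys,xs=np.nonzero(m); print("pin",onplane(p,[xs.mean(),ys.mean()],z),len(xs))
v,u=np.mgrid[220:285,40:165]; Z=C[220:285,40:165]
hm=(Z[...,2]>20)&(u<150)
for y in range(0,260,20):
    s=Z[hm&(abs(Z[...,1]-y)<10)]
    if len(s): print(y,"x",np.percentile(s[:,0],[1,99]),"zmax",np.percentile(s[:,2],99))
E
```

```text
block hole [165.3 219.5] [503.4  19.1  45. ]
((504.5963134765625, 17.944589614868164), (120.75471496582031, 61.54350662231445), 10.424964904785156)
long hole [250.  249.9] [ 425.8 -189.9   10. ]
((460.3995666503906, -184.5675811767578), (149.1908416748047, 44.94289016723633), 8.960649490356445)
short hole [276.5 172.1] [ 627.5 -262.5   12. ]
((652.1686401367188, -264.10565185546875), (44.37338638305664, 109.7620620727539), 86.59967803955078)
pin [[630.3 -96.4  96. ]] 93
pin [[ 619.2 -150.3   70. ]] 85
60 x [389.8 416.1] zmax 40.155233467972
80 x [402.1 429.6] zmax 50.40487638217258
100 x [410.3 439.2] zmax 63.728809885717325
120 x [416.5 448.9] zmax 89.97071607805769
140 x [422.2 457.4] zmax 109.92189467242177
160 x [425.5 474. ] zmax 126.12163668776363
180 x [425.9 480.7] zmax 138.36587105478816
200 x [421.4 485.3] zmax 148.95740680820268
220 x [439.9 484.6] zmax 159.61738300371127
240 x [454.4 492.6] zmax 170.0099554087024
```

```bash
python3 - <<'E'
from meas import *
from workcell import readout
im,d,p=load("top0"); C=cloud(p,d)
im2,d2,p2=load("scene0"); C2=cloud(p2,d2)
for nm,c in (("top",C),("scene",C2)):
  V=c.reshape(-1,3)
  for x in range(300,600,20):
    s=V[(abs(V[:,0]-x)<10)&(V[:,1]<-205)&(V[:,1]>-420)&(V[:,2]>60)&(V[:,2]<200)]
    if len(s)>5: print(nm,x,"ymax",np.percentile(s[:,1],[90,98]),"z",np.percentile(s[:,2],98))
s=readout.state(); R=Ro.from_euler('xyz',s['ee_rot'],degrees=True).as_matrix(); print(R)
pw=np.load("pics/wrist0p.npy",allow_pickle=True).item()
cw=-pw['R'].T@pw['t']; print("cam in tool",R.T@(cw-s['ee_pos']),"axes in tool\n",R.T@pw['R'].T)
E
```

```text
top 300 ymax [-305.8 -300.6] z 89.6355205806515
top 320 ymax [-278.6 -272.4] z 127.12936637048223
top 340 ymax [-277.5 -272.4] z 131.7862113789501
top 360 ymax [-281.3 -273.8] z 131.09553805963867
top 380 ymax [-305.1 -303.6] z 83.83397166188787
top 400 ymax [-304.6 -291.5] z 120.37582220044159
top 420 ymax [-280.8 -272.9] z 130.9529015703226
top 440 ymax [-279.1 -271.4] z 130.96978903695964
top 460 ymax [-287.5 -281.7] z 114.15616753266293
top 480 ymax [-286.6 -282. ] z 113.90216878624055
top 500 ymax [-284.9 -281.5] z 114.15886902094816
top 520 ymax [-290.1 -282.2] z 97.88693001676482
scene 300 ymax [-301.4 -299.6] z 89.80520679371357
scene 320 ymax [-273.  -271.6] z 127.66302402936037
scene 340 ymax [-272.5 -271.2] z 131.4157029520147
scene 360 ymax [-273.7 -271.9] z 130.9039061287413
scene 380 ymax [-303.4 -301.9] z 82.8496827598558
scene 400 ymax [-292.4 -282.4] z 119.29723077080791
scene 420 ymax [-274.2 -272. ] z 130.6336927975637
scene 440 ymax [-273.1 -271.3] z 130.53691814326564
scene 460 ymax [-282.9 -281.4] z 113.83444361228206
scene 480 ymax [-283.1 -281.9] z 113.75503218880843
scene 500 ymax [-282.8 -281.7] z 113.97174415070779
scene 520 ymax [-284.1 -282.4] z 97.4569294530283
[[-0.   0.2  1. ]
 [-0.   1.  -0.2]
 [-1.  -0.  -0. ]]
cam in tool [-156.5   -0.1  -84.1] axes in tool
 [[ 0.  -0.3  1. ]
 [ 1.  -0.  -0. ]
 [ 0.   1.   0.3]]
```

```bash
python3 -m creep '[{"translation":[0.6,-2.5,2],"delta_rot":[0,0,-0.1]},{"translation":[1,-2.9,2],"delta_rot":[0,0,-0.11]},{"translation":[1.4,-2.9,1],"delta_rot":[0,0,-0.11]},{"translation":[1.4,-2.9,0],"delta_rot":[0,0,-0.11]},{"translation":[1.4,-2.9,0],"delta_rot":[0,0,-0.11]}]' 1 40
python3 -m creep '[{"translation":[1.4,-2.9,0],"delta_rot":[0,0,-0.11]},{"translation":[1.4,-2.9,0],"delta_rot":[0,0,-0.11]},{"translation":[1.4,-2.9,0],"delta_rot":[0,0,-0.11]},{"translation":[1.4,-2.9,0],"delta_rot":[0,0,-0.11]},{"translation":[1.4,-2.9,0],"delta_rot":[0,0,-0.11]}]'
python3 -m creep '[{"translation":[1.4,-2.9,0],"delta_rot":[0,0,-0.11]},{"translation":[1.4,-2.9,0],"delta_rot":[0,0,-0.11]},{"translation":[1.4,-2.9,0],"delta_rot":[0,0,-0.11]},{"translation":[1.4,-2.9,0],"delta_rot":[0,0,-0.11]},{"translation":[1.4,-2.9,0],"delta_rot":[0,0,-0.11]}]'
```

```text
time_s: 0.57
ee_pos: [191.6, 417.3, 278.5]
ee_rot: [101.0, 89.9, 56.4]
force: [0.5, -0.1, 0.1]
gripper_width: 91.2
time_s: 0.98
ee_pos: [261.3, 271.8, 277.8]
ee_rot: [23.9, 90.0, -52.2]
force: [1.4, -0.6, -0.4]
gripper_width: 91.3
time_s: 1.4
ee_pos: [331.3, 126.8, 278.0]
ee_rot: [121.6, 90.0, 13.9]
force: [0.5, -0.6, 0.9]
gripper_width: 91.2
```

```bash
python3 -m creep '[{"translation":[1.4,-2.9,-0.5],"delta_rot":[0,0,-0.11]},{"translation":[1.4,-2.9,-0.5],"delta_rot":[0,0,-0.11]},{"translation":[1.4,-2.9,-1],"delta_rot":[0,0,-0.11]},{"translation":[1.4,-2.9,-1],"delta_rot":[0,0,-0.11]},{"translation":[1.4,-2.9,-1],"delta_rot":[0,0,-0.11]}]'
python3 -m creep '[{"translation":[1.4,-2.9,-1],"delta_rot":[0,0,-0.11]},{"translation":[1.4,-2.9,-1],"delta_rot":[0,0,-0.11]},{"translation":[1.4,-2.9,-1],"delta_rot":[0,0,-0.11]},{"translation":[1.4,-2.9,-1],"delta_rot":[0,0,-0.11]},{"translation":[1.2,-2.9,-1],"delta_rot":[0,0,-0.11]}]'
cat >> h.py <<'E'
def st():
    from workcell import readout
    s=readout.state(); R=Ro.from_euler('xyz',s['ee_rot'],degrees=True).as_matrix()
    y=R[:,1]; print("t",round(s['time_s'],2),"pos",s['ee_pos'].round(1),"yaw_y",round(np.degrees(np.arctan2(y[1],y[0])),2),"down",R[:,0].round(3),"F",s['force'].round(1),"w",round(s['gripper_width'],1),"q",s['qpos'].round(0))
    return s,R
E
python3 -c "
from h import *
st(); grab('wrist','w1'); st()"
```

```text
time_s: 1.82
ee_pos: [401.4, -18.3, 237.6]
ee_rot: [147.2, 90.0, 8.0]
force: [1.2, 0.5, 0.8]
gripper_width: 91.2
time_s: 2.23
ee_pos: [469.7, -163.3, 187.2]
ee_rot: [-68.2, 90.0, 121.1]
force: [0.5, -0.5, 0.5]
gripper_width: 91.0
t 2.23 pos [ 469.7 -163.3  187.2] yaw_y -80.72 down [-0.  0. -1.] F [ 0.5 -0.5  0.5] w 91.0 q [-20.  13. 103.   0.  64.  60.]
t 2.28 pos [ 471.4 -167.7  185.3] yaw_y -81.03 down [-0.    -0.004 -1.   ] F [ 3.4 -3.6 -0.8] w 91.1 q [-21.  13. 103.  -0.  63.  60.]
```

View pics/w1.png

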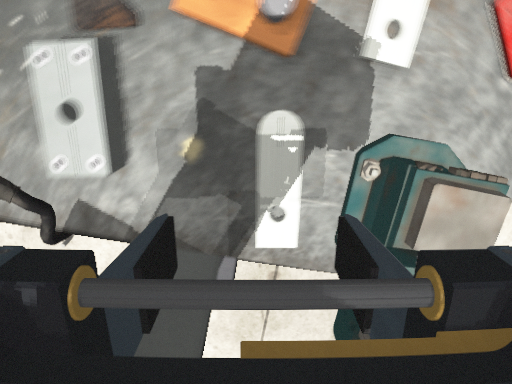

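The wrist view shows the block hole at (69,111), the long link with its hole at (278,213), and the short link's hole at (395,29), but it's blurred by motion. I'll take it again now that the arm has settled.

```bash
python3 -m creep '[{"translation":[0,0,0],"delta_rot":[0,0,0]}]'; python3 - <<'E'
from meas import *
st(); im,d,p=grab('wrist','w2'); st()
C=cloud(p,d)
for n,uv,z in [("block",(69,111),45),("long",(278,213),10),("short",(395,29),12)]:
    print(n,holefit(p,im,uv,z,w=13))
g=cv2.cvtColor(im,cv2.COLOR_RGB2GRAY)
print(C[150,277],C[80,50],C[200,320])
# link outline by height
m=((C[...,2]>6)&(C[...,2]<14)).astype(np.uint8); m[:100]=0;m[:, :245]=0;m[:,310:]=0; m[250:]=0
m=cv2.morphologyEx(cv2.morphologyEx(m,2,np.ones((3,3))),3,np.ones((11,11)))
k=max(cv2.findContours(m,0,2)[0],key=cv2.contourArea).reshape(-1,2); print(cv2.minAreaRect(onplane(p,k,10)[:,:2].astype(np.float32)))
m=((C[...,2]>41)&(C[...,2]<49)).astype(np.uint8); m[:,140:]=0; m[200:]=0
m=cv2.morphologyEx(cv2.morphologyEx(m,2,np.ones((3,3))),3,np.ones((11,11)))
k=max(cv2.findContours(m,0,2)[0],key=cv2.contourArea).reshape(-1,2); print(cv2.minAreaRect(onplane(p,k,45)[:,:2].astype(np.float32)))
E
```

```text
time_s: 2.37
ee_pos: [469.3, -163.5, 186.4]
ee_rot: [-23.6, 89.8, 165.9]
force: [-0.4, 0.4, 0.1]
gripper_width: 91.1
t 2.37 pos [ 469.3 -163.5  186.4] yaw_y -80.56 down [-0.  0. -1.] F [-0.4  0.4  0.1] w 91.1 q [-21.  13. 103.  -0.  64.  60.]
t 2.42 pos [ 468.8 -162.2  187.1] yaw_y -80.45 down [-0.  0. -1.] F [-1.9  0.1  0.5] w 91.4 q [-20.  13. 103.   0.  64.  60.]
block (array([ 64.4, 112.9]), array([503.8,  17. ,  45. ]))
long (array([273.1, 211.2]), array([ 428.8, -189. ,   10. ]))
short (array([390.2,  26.8]), array([ 627.1, -263.9,   12. ]))
[ 494.4 -181.2    8.1] [530.8  30.6  45.2] [ 446.4 -238.5   -0.1]
((460.5301818847656, -186.36773681640625), (148.6535186767578, 44.04753112792969), 9.336634635925293)
((504.3460388183594, 16.454753875732422), (120.0772476196289, 62.43294906616211), 10.704405784606934)
```

View pics/w2.png

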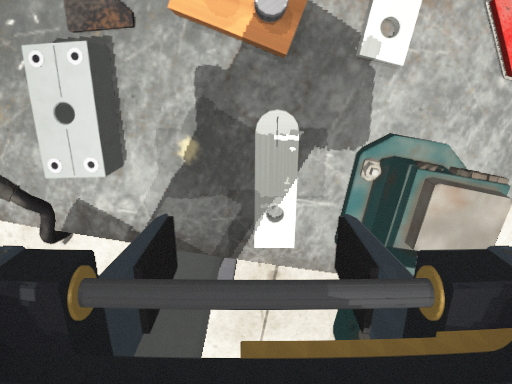

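```bash
python3 -m creep '[{"translation":[0,-0.6,-3],"delta_rot":[0,0,0]},{"translation":[0,0,-4],"delta_rot":[0,0,0]},{"translation":[0,0,-4],"delta_rot":[0,0,0]},{"translation":[0,0,-3],"delta_rot":[0,0,-0.006]},{"translation":[0,0,-2],"delta_rot":[0,0,0]}]'
python3 -m creep '[{"translation":[0,0,-0.5],"delta_rot":[0,0,0]},{"translation":[0,0,0],"delta_rot":[0,0,0]},{"translation":[0,0,0],"delta_rot":[0,0,0]}]'
python3 -c "
from h import *
[st() for i in range(3)]"
```

```text
time_s: 2.83
ee_pos: [467.1, -165.7, 25.8]
ee_rot: [-32.5, 89.8, 156.8]
force: [-1.0, 0.9, -0.5]
gripper_width: 91.2
time_s: 3.08
ee_pos: [470.0, -167.3, 24.2]
ee_rot: [151.1, 89.9, -19.5]
force: [0.0, 0.4, -0.2]
gripper_width: 91.1
t 3.08 pos [ 470.  -167.3   24.2] yaw_y -80.66 down [ 0.002 -0.001 -1.   ] F [ 0.   0.4 -0.2] w 91.1 q [-21.  25. 115.   0.  41.  60.]
t 3.08 pos [ 470.  -167.3   24.2] yaw_y -80.66 down [ 0.002 -0.001 -1.   ] F [ 0.   0.4 -0.2] w 91.1 q [-21.  25. 115.   0.  41.  60.]
t 3.08 pos [ 470.  -167.3   24.2] yaw_y -80.66 down [ 0.002 -0.001 -1.   ] F [ 0.   0.4 -0.2] w 91.1 q [-21.  25. 115.   0.  41.  60.]
```

```bash
python3 -m creep '[{"translation":[0,-0.1,-0.4],"delta_rot":[0,0,0]},{"translation":[0,0,-0.3],"delta_rot":[0,0,0]},{"translation":[0,0,0],"delta_rot":[0,0,0]}]'
python3 -m creep '[{"translation":[0,0,0],"delta_rot":[0,0,0]},{"translation":[0,0,0],"delta_rot":[0,0,0]},{"translation":[0,0,0],"delta_rot":[0,0,0]},{"translation":[0,0,0],"delta_rot":[0,0,0]},{"translation":[0,0,0],"delta_rot":[0,0,0]}]' -0.1 40
python3 -m creep '[{"translation":[0,0,0],"delta_rot":[0,0,0]},{"translation":[0,0,0],"delta_rot":[0,0,0]},{"translation":[0,0,0],"delta_rot":[0,0,0]}]' -0.4
```

```text
time_s: 3.33
ee_pos: [469.5, -168.7, 16.6]
ee_rot: [147.5, 89.9, -23.2]
force: [-0.0, 0.6, 0.2]
gripper_width: 91.0
time_s: 3.75
ee_pos: [469.7, -169.1, 16.2]
ee_rot: [132.1, 89.9, -38.6]
force: [0.1, -1.8, 0.8]
gripper_width: 61.2
time_s: 4.0
ee_pos: [469.6, -168.9, 16.3]
ee_rot: [138.4, 89.9, -32.4]
force: [0.6, -1.5, 2.0]
gripper_width: 43.6
```

```bash
python3 -m creep '[{"translation":[0,0,1],"delta_rot":[0,0,0]},{"translation":[0,0,2],"delta_rot":[0,0,0]},{"translation":[0,0.3,3],"delta_rot":[0,0,0]},{"translation":[0,1,3],"delta_rot":[0,0,0]},{"translation":[0,1,2],"delta_rot":[0,0,0]}]' -0.5
python3 -m creep '[{"translation":[0,0,0],"delta_rot":[0,0,0]},{"translation":[0,0,0],"delta_rot":[0,0,0]}]'
python3 - <<'E'
from meas import *
st(); grab('wrist','w3')
E
```

```text
time_s: 4.42
ee_pos: [469.2, -145.2, 128.4]
ee_rot: [-174.1, 89.9, 15.1]
force: [1.3, 0.2, -2.1]
gripper_width: 43.8
time_s: 4.58
ee_pos: [469.0, -145.2, 126.5]
ee_rot: [157.0, 89.9, -13.7]
force: [0.4, 0.7, -2.7]
gripper_width: 43.6
t 4.58 pos [ 469.  -145.2  126.5] yaw_y -80.68 down [ 0. -0. -1.] F [ 0.4  0.7 -2.7] w 43.6 q [-19.  16. 109.   0.  55.  62.]
```

View pics/w3.png

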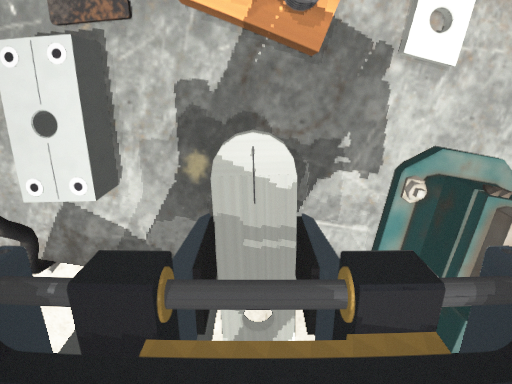

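```bash
cat > inhand.py <<'E'
from meas import *
def tipfit(im,d,p,s,R,zt,L,rows,cols=(200,310),half=22):
    """rounded end: contour on plane at tool depth zt; returns circle centre in tool frame (z,y)"""
    C=cloud(p,d); T=(C-s['ee_pos'])@R   # tool coords
    m=(abs(T[...,0]-zt)<6).astype(np.uint8); m[:rows[0]]=0;m[rows[1]:]=0;m[:,:cols[0]]=0;m[:,cols[1]:]=0
    m=cv2.morphologyEx(m,2,np.ones((3,3))); 
    k=max(cv2.findContours(m,0,2)[0],key=cv2.contourArea).reshape(-1,2)
    k=k[(k[:,1]<rows[1]-2)]
    W=onplane(p,k,s['ee_pos'][2]-zt); t=(W-s['ee_pos'])@R
    return t,m,T
E
python3 - <<'E'
from inhand import *
s,R=st(); im,d,p=load('w3')
t,m,T=tipfit(im,d,p,s,R,6.3,150,(120,240))
x=-t[:,2]; y=t[:,1]   # forward= -tool z
sel=x<x.max()-24; 
L=(y<0)&sel; Rr=(y>0)&sel
print("xmax",x.max(),"edges y",y[L].mean(),y[Rr].mean(), np.polyfit(x[L],y[L],1),np.polyfit(x[Rr],y[Rr],1))
# circle fit on rounded part
q=x>x.max()-18; A=np.c_[x[q],y[q],np.ones(q.sum())]; sol=np.linalg.lstsq(A,x[q]**2+y[q]**2,rcond=None)[0]; print("circle",sol[:2]/2,np.sqrt(sol[2]+sol[0]**2/4+sol[1]**2/4))
for v in (145,170,200,230): print(T[v,240:270].reshape(-1,3).mean(0))
c,X=holefit(p,im,(45,123),45,w=18); print("block hole",c,X)
for uv in [(9,57),(56,53),(34,187),(78,187)]: print(holefit(p,im,uv,45,w=7))
C=cloud(p,d); M=((C[...,2]>41)&(C[...,2]<49)).astype(np.uint8); M[:,110:]=0; M[205:]=0
k=max(cv2.findContours(cv2.morphologyEx(M,3,np.ones((5,5))),0,2)[0],key=cv2.contourArea).reshape(-1,2)
W=onplane(p,k,45)
rt=W[(k[:,0]>75)&(k[:,1]>45)&(k[:,1]<190)]; print("right edge ang",np.degrees(np.arctan(np.polyfit(rt[:,0],rt[:,1],1)[0])))
E
```

```text
t 4.63 pos [ 468.2 -145.2  125.3] yaw_y -80.7 down [-0.  0. -1.] F [-0.6  0.5 -3.9] w 43.9 q [-19.  16. 109.  -0.  55.  62.]
xmax 64.38661886789241 edges y -24.6015456769616 24.90020860371891 [  0.  -25.1] [ 0.3 19.7]
circle [43. -1.] 21.0980494764889
[  5.   -0.5 -57.2]
[  5.1  -0.5 -44.5]
[  4.9  -0.5 -28.5]
[  5.   -0.5 -11.6]
block hole [ 44.4 123.6] [503.9  16.8  45. ]
(array([ 8.4, 56.5]), array([547.7,  43.9,  45. ]))
(array([56., 53.]), array([554.2,   8.5,  45. ]))
(array([ 33.8, 187.2]), array([453.2,  26.4,  45. ]))
(array([ 77.8, 186.2]), array([459.8,  -9. ,  45. ]))
right edge ang 10.396335877448404
```

```bash
python3 - <<'E'
from inhand import *
im,d,p=load('w3'); s,R=st(); pos=np.array([469,-145.2,126.0])
o=cv2.resize(im[:,:,::-1],None,fx=2,fy=2,interpolation=cv2.INTER_CUBIC)
def dr(pts,col):
    T=np.array([[5.3,y-0.6,-x] for x,y in pts]); q=proj(p,T@R.T+pos)*2
    cv2.polylines(o,[q.round().astype(int)],True,col,1)
org=-10.8; a=np.linspace(0,2*np.pi,60)
dr([(org-35+9.5*np.cos(t),9.5*np.sin(t)) for t in a],(0,0,255))
dr([(org-75,-22),(org-75,22)]+[(org+53+22*np.cos(t),22*np.sin(t)) for t in np.linspace(np.pi/2,-np.pi/2,30)],(0,255,0))
cv2.imwrite("pics/w3o.png",o[200:768,200:900])
E
```

```text
t 4.63 pos [ 468.2 -145.2  125.3] yaw_y -80.7 down [-0.  0. -1.] F [-0.6  0.5 -3.9] w 43.9 q [-19.  16. 109.  -0.  55.  62.]
```

View pics/w3o.png

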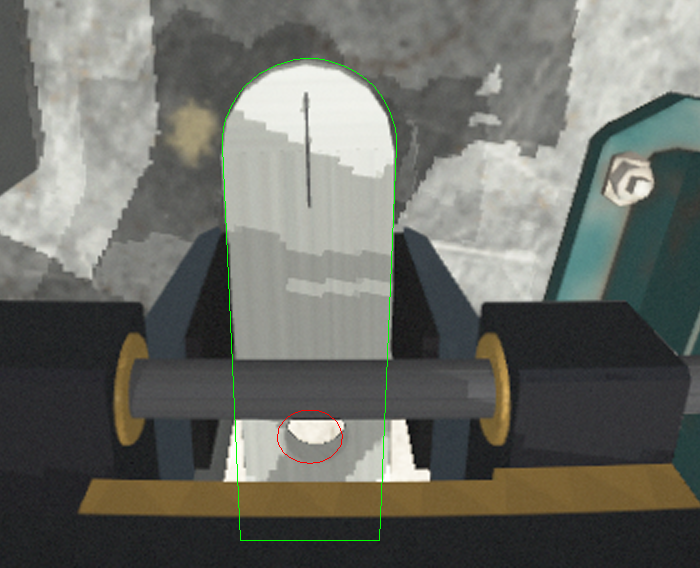

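```bash
python3 -m creep '[{"translation":[0.8,1.6,0],"delta_rot":[0,0,0.01]},{"translation":[1.6,3.4,0],"delta_rot":[0,0,0.011]},{"translation":[1.6,3.4,0],"delta_rot":[0,0,0]},{"translation":[1.6,3.4,0],"delta_rot":[0,0,0]},{"translation":[1.2,3,-1]}]' || true
python3 -c "
from h import *
st()"
```

```text
t 4.63 pos [ 468.2 -145.2  125.3] yaw_y -80.7 down [-0.002  0.    -1.   ] F [-0.6  0.5 -3.9] w 43.9 q [-19.  16. 109.  -0.  55.  62.]invalid input
```

```bash
python3 -m creep '[{"translation":[0.8,1.6,0],"delta_rot":[0,0,0.01]},{"translation":[1.6,3.4,0],"delta_rot":[0,0,0.011]},{"translation":[1.6,3.4,0],"delta_rot":[0,0,0]},{"translation":[1.6,3.4,0],"delta_rot":[0,0,0]},{"translation":[1.2,3,-1],"delta_rot":[0,0,0]}]' 
python3 -m creep '[{"translation":[1.2,2.3,-1],"delta_rot":[0,0,0]},{"translation":[0,0,-1],"delta_rot":[0,0,0]},{"translation":[0,0,0],"delta_rot":[0,0,0]},{"translation":[0,0,0],"delta_rot":[0,0,0]}]' 
python3 -c "
from h import *
st();grab('wrist','w4')"
```

```text
time_s: 5.05
ee_pos: [538.3, 3.8, 115.2]
ee_rot: [-127.8, 90.0, 62.7]
force: [1.3, -0.2, -1.7]
gripper_width: 43.8
time_s: 5.38
ee_pos: [547.3, 24.7, 93.7]
ee_rot: [-3.3, 89.7, -172.9]
force: [-0.1, 0.7, -2.3]
gripper_width: 43.6
t 5.38 pos [547.3  24.7  93.7] yaw_y -79.52 down [-0.006 -0.001 -1.   ] F [-0.1  0.7 -2.3] w 43.6 q [  1.  23. 104.  -0.  54.  81.]
```

View pics/w4.png

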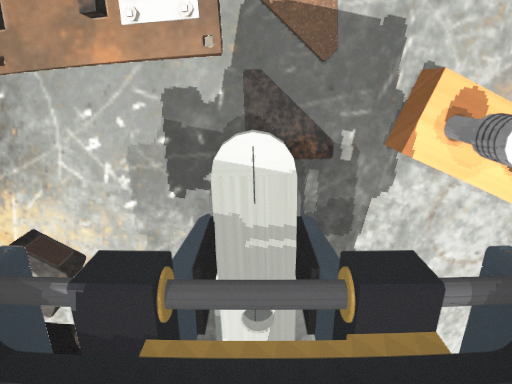

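```bash
python3 -m creep '[{"translation":[0,0,-1.5],"delta_rot":[0,0,0]},{"translation":[0,0,-1],"delta_rot":[0,0,0]},{"translation":[0,0,-0.4],"delta_rot":[0,0,0]},{"translation":[0,0,0],"delta_rot":[0,0,0]}]' 
python3 -m creep '[{"translation":[0,0,-0.1],"delta_rot":[0,0,0]},{"translation":[0,0,-0.1],"delta_rot":[0,0,0]}]' 
python3 -m creep '[{"translation":[0,0,-0.1],"delta_rot":[0,0,0]},{"translation":[0,0,-0.1],"delta_rot":[0,0,0]}]' 

```

```text
time_s: 5.77
ee_pos: [548.1, 24.6, 66.0]
ee_rot: [-5.5, 89.8, -175.1]
force: [0.2, -0.5, -2.4]
gripper_width: 43.9
time_s: 5.93
ee_pos: [549.6, 25.1, 65.5]
ee_rot: [166.7, 89.9, -2.9]
force: [0.4, -0.5, -1.4]
gripper_width: 43.8
time_s: 6.1
ee_pos: [549.5, 25.4, 63.4]
ee_rot: [166.7, 89.9, -2.8]
force: [-0.3, 0.5, -2.1]
gripper_width: 43.9
```

```bash
python3 -m creep '[{"translation":[0,0,-0.1],"delta_rot":[0,0,0]},{"translation":[0,0,-0.1],"delta_rot":[0,0,0]},{"translation":[0,0,0],"delta_rot":[0,0,0]}]' 
python3 -m creep '[{"translation":[0,0,-0.05],"delta_rot":[0,0,0]},{"translation":[0,0,0],"delta_rot":[0,0,0]}]' 
python3 -c "
from h import *
st()"

```

```text
time_s: 6.35
ee_pos: [549.3, 25.4, 61.3]
ee_rot: [154.4, 90.0, -15.1]
force: [0.0, -1.0, 0.3]
gripper_width: 43.6
time_s: 6.52
ee_pos: [549.3, 25.4, 61.2]
ee_rot: [156.9, 90.0, -12.6]
force: [-1.1, 0.6, 4.5]
gripper_width: 43.8
t 6.52 pos [549.3  25.4  61.2] yaw_y -79.52 down [ 0.001 -0.    -1.   ] F [-1.1  0.6  4.5] w 43.8 q [  1.  25. 106.  -0.  49.  81.]
```

```bash
python3 -m creep '[{"translation":[0,0,0],"delta_rot":[0,0,0]},{"translation":[0,0,0],"delta_rot":[0,0,0]},{"translation":[0,0,0],"delta_rot":[0,0,0]}]' 0.6
python3 -m creep '[{"translation":[0,0,1],"delta_rot":[0,0,0]},{"translation":[0,0,3],"delta_rot":[0,0,0]},{"translation":[0,0,4],"delta_rot":[0,0,0]},{"translation":[-3,-2,4],"delta_rot":[0,0,0]},{"translation":[-3,-2,2],"delta_rot":[0,0,0]}]' 1
python3 -m creep '[{"translation":[-3.5,-1,0],"delta_rot":[0,0,0]},{"translation":[-3,-1,0],"delta_rot":[0,0,0]},{"translation":[0,0,0],"delta_rot":[0,0,0]},{"translation":[0,0,0],"delta_rot":[0,0,0]}]'
python3 -c "
from h import *
st();grab('wrist','w5')"
```

```text
time_s: 6.77
ee_pos: [549.4, 25.4, 60.4]
ee_rot: [155.7, 90.0, -13.8]
force: [-0.1, 1.2, -0.5]
gripper_width: 60.6
time_s: 7.18
ee_pos: [498.8, -9.8, 195.3]
ee_rot: [168.2, 89.6, -1.2]
force: [-0.0, -1.1, 1.0]
gripper_width: 90.8
time_s: 7.52
ee_pos: [430.0, -30.5, 192.4]
ee_rot: [164.0, 89.9, -5.6]
force: [0.2, -0.9, -0.0]
gripper_width: 91.1
t 7.52 pos [430.  -30.5 192.4] yaw_y -79.6 down [ 0.002 -0.    -1.   ] F [ 0.2 -0.9 -0. ] w 91.1 q [ -6.   7. 110.  -0.  63.  74.]
```

View pics/w5.png

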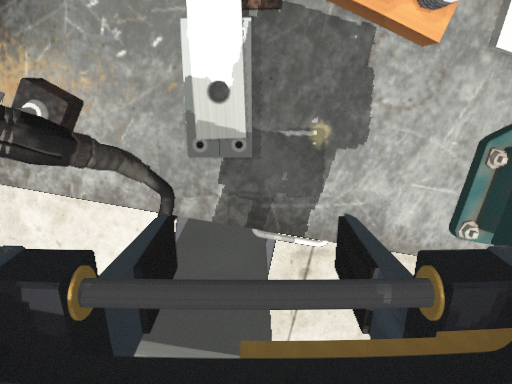

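```bash
python3 - <<'E'
from meas import *
im,d,p=load('w5')
c,X=holefit(p,im,(218,91),55,w=15); print(c,X)
b=[holefit(p,im,uv,45,w=6)[1] for uv in [(200,145),(239,145)]]; print(b)
a=np.radians(10.5); ax=np.array([np.cos(a),np.sin(a),0])
print("block hole via bolts",(b[0]+b[1])/2+47.9*ax)
cv2.imwrite("pics/w5z.png",cv2.resize(im[60:170,160:280,::-1],None,fx=6,fy=5.4,interpolation=cv2.INTER_CUBIC)[:590,:])
g=cv2.cvtColor(im,cv2.COLOR_RGB2GRAY)
def edge(v,lo,hi,sgn):
    r=g[v,lo:hi].astype(float); dd=np.diff(r)*sgn; i=dd.argmax(); w=np.clip(dd[max(i-1,0):i+2],0,None); return lo+.5+(np.arange(max(i-1,0),max(i-1,0)+len(w))*w).sum()/w.sum()
for v in (110,118,126,134): print(v,g[v,180:260:1][:25],g[v,238:258])
E
```

```text
[218.   91.6] [503.6  15.6  55. ]
[array([453.6,  26.5,  45. ]), array([460.2,  -9. ,  45. ])]
block hole via bolts [504.   17.5  45. ]
110 [152 149 148 143 151 147 108 113 113 114 118 127 135 140 185 214 213 219
 220 214 211 214 217 219 217] [219 220 220 222 223 222 215 136 121 129 135 139 137 121  89  87  83  80
  79  74]
118 [162 162 147 131 130 118 101 103 106 105 103 106 105 104 121 181 209 215
 219 216 214 214 215 215 218] [218 220 219 221 221 221 220 156 122 118 133 137 136 121  73  84  89  91
  92  92]
126 [137 140 146 147 140 125 110 104 103 103 102 102 102 103 102 135 156 162
 163 166 161 159 162 163 163] [217 218 220 221 219 219 220 175 124 136 139 138 134 123  81  87  91  96
  99 102]
134 [139 142 144 141 140 136 122 102 103 102 103 103 101 101 104 103 146 159
 158 165 164 158 160 163 162] [165 162 165 165 166 165 165 159 103  84 101 100 103 100  79  76  74  73
  71  73]
```

View pics/w5z.png

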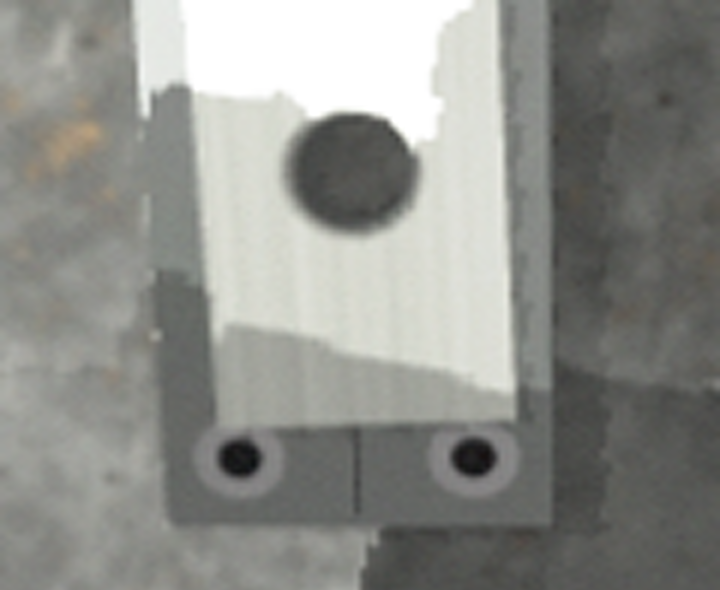

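```bash
python3 -m creep '[{"translation":[1.5,-1.5,0],"delta_rot":[0,0,-0.05]},{"translation":[2,-3,0],"delta_rot":[0,0,-0.05]},{"translation":[2,-3,0],"delta_rot":[0,0,-0.05]},{"translation":[2,-3.2,0],"delta_rot":[0,0,-0.05]},{"translation":[2,-3.2,0],"delta_rot":[0,0,-0.043]}]' 1
python3 -m creep '[{"translation":[2,-3.2,-1],"delta_rot":[0,0,0]},{"translation":[2,-3.2,-1],"delta_rot":[0,0,0]},{"translation":[1.5,-2.3,-1],"delta_rot":[0,0,0]},{"translation":[0,0,0],"delta_rot":[0,0,0]},{"translation":[0,0,0],"delta_rot":[0,0,0]}]'
python3 -c "
from meas import *
st();im,d,p=grab('wrist','w6')
C=load('top0'); C=cloud(C[2],C[1]).reshape(-1,3)
s=C[(C[:,0]>560)&(C[:,0]<770)&(C[:,1]<-165)&(C[:,1]>-370)&(C[:,2]>50)&(C[:,2]<260)]
print(len(s)); print(s[::max(1,len(s)//10)])
"
```

```text
time_s: 7.98
ee_pos: [528.4, -170.4, 191.3]
ee_rot: [175.9, 89.9, -7.6]
force: [1.2, 1.3, 0.7]
gripper_width: 91.0
time_s: 8.4
ee_pos: [582.2, -256.9, 159.4]
ee_rot: [-28.1, 89.9, 148.4]
force: [0.0, 0.7, 0.1]
gripper_width: 91.7
t 8.4 pos [ 582.2 -256.9  159.4] yaw_y -93.51 down [-0.  0. -1.] F [0.  0.7 0.1] w 91.7 q [-25.  27.  87.   0.  67.  69.]
0
[]
```

View pics/w6.png

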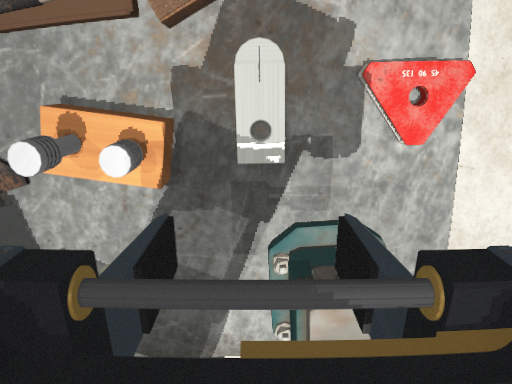

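```bash
python3 - <<'E'
from meas import *
im,d,p=load('w6'); C=cloud(p,d)
print(holefit(p,im,(260,131),12,w=16), C[100,260])
m=((C[...,2]>7)&(C[...,2]<17)).astype(np.uint8); m[:30]=0;m[:, :220]=0;m[:,300:]=0; m[185:]=0
m=cv2.morphologyEx(cv2.morphologyEx(m,2,np.ones((3,3))),3,np.ones((11,11)))
k=max(cv2.findContours(m,0,2)[0],key=cv2.contourArea).reshape(-1,2); print(cv2.minAreaRect(onplane(p,k,12)[:,:2].astype(np.float32)))
# pin heads
for (u0,u1,v0,v1),z in [((0,60,125,185),96),((90,155,130,190),70)]:
    m=np.zeros(d.shape,np.uint8); m[v0:v1,u0:u1]=(abs(C[...,2]-z)<4)[v0:v1,u0:u1]; m=cv2.morphologyEx(m,2,np.ones((3,3)))
    k=max(cv2.findContours(m,0,2)[0],key=cv2.contourArea).reshape(-1,2); W=onplane(p,k,z); print("head",cv2.minEnclosingCircle(W[:,:2].astype(np.float32)),C[...,2][m>0].mean())
E
```

```text
(array([259.4, 131. ]), array([ 627.1, -263.1,   12. ])) [ 654.5 -265.3   12.9]
((651.9209594726562, -264.72552490234375), (43.62677764892578, 108.54708862304688), 87.73548126220703)
head ((630.3233032226562, -99.0018310546875), 13.830989837646484) 95.55603065421413
head ((619.8239135742188, -151.66551208496094), 13.330101013183594) 69.61672993431517
```

```bash
python3 -m creep '[{"translation":[2.5,-0.3,0],"delta_rot":[0,0,0]},{"translation":[2.8,-0.3,-2],"delta_rot":[0,0,0]},{"translation":[2,-0.2,-3],"delta_rot":[0,0,0]},{"translation":[0,0,-4],"delta_rot":[0,0,0]},{"translation":[0,0,-3],"delta_rot":[0,0,0]}]' 1
python3 -m creep '[{"translation":[0,0,-1.0],"delta_rot":[0,0,0]},{"translation":[0,0,0],"delta_rot":[0,0,0]},{"translation":[0,0,0],"delta_rot":[0,0,0]}]'
python3 -m creep '[{"translation":[0,0,0],"delta_rot":[0,0,0]}]'
```

```text
time_s: 8.87
ee_pos: [654.8, -262.2, 39.8]
ee_rot: [-95.0, 90.0, 81.6]
force: [-0.0, -0.7, 0.1]
gripper_width: 91.2
time_s: 9.12
ee_pos: [654.8, -263.7, 32.9]
ee_rot: [161.0, 89.9, -22.4]
force: [0.5, 0.5, 0.8]
gripper_width: 90.9
time_s: 9.2
ee_pos: [655.7, -264.4, 34.5]
ee_rot: [160.1, 89.7, -23.3]
force: [-0.5, -0.4, 0.5]
gripper_width: 91.7
```

```bash
python3 -m creep '[{"translation":[0,0,-0.7],"delta_rot":[0,0,0]},{"translation":[0,0,-0.5],"delta_rot":[0,0,0]},{"translation":[0,0,0],"delta_rot":[0,0,0]}]' 1
python3 -m creep '[{"translation":[0,0,0],"delta_rot":[0,0,0]}]'
```

```text
time_s: 9.45
ee_pos: [653.6, -264.0, 19.3]
ee_rot: [-10.8, 90.0, 165.8]
force: [-0.3, 0.1, -0.7]
gripper_width: 91.4
time_s: 9.53
ee_pos: [653.8, -264.1, 19.5]
ee_rot: [6.6, 90.0, -176.9]
force: [-0.3, 0.1, 0.9]
gripper_width: 91.1
```

```bash
python3 -m creep '[{"translation":[0,0,-0.25],"delta_rot":[0,0,0]},{"translation":[0,0,0],"delta_rot":[0,0,0]}]' 1
python3 -m creep '[{"translation":[0,0,0],"delta_rot":[0,0,0]},{"translation":[0,0,0],"delta_rot":[0,0,0]},{"translation":[0,0,0],"delta_rot":[0,0,0]},{"translation":[0,0,0],"delta_rot":[0,0,0]},{"translation":[0,0,0],"delta_rot":[0,0,0]}]' -0.1 40
python3 -m creep '[{"translation":[0,0,0],"delta_rot":[0,0,0]},{"translation":[0,0,0],"delta_rot":[0,0,0]},{"translation":[0,0,0],"delta_rot":[0,0,0]},{"translation":[0,0,0],"delta_rot":[0,0,0]}]' -0.5
python3 -c "
from h import *
st()"
```

```text
time_s: 9.7
ee_pos: [653.9, -264.1, 16.7]
ee_rot: [-3.8, 90.0, 172.8]
force: [0.5, 0.4, 0.8]
gripper_width: 91.2
time_s: 10.12
ee_pos: [654.0, -264.1, 17.0]
ee_rot: [103.5, 90.0, -79.9]
force: [-0.4, -0.7, 0.3]
gripper_width: 60.5
time_s: 10.45
ee_pos: [654.0, -264.2, 17.0]
ee_rot: [113.3, 90.0, -70.1]
force: [0.3, -0.5, -0.4]
gripper_width: 43.7
t 10.45 pos [ 654.  -264.2   17. ] yaw_y -93.45 down [ 0. -0. -1.] F [ 0.3 -0.5 -0.4] w 43.7 q [-23.  40.  85.  -0.  55.  71.]
```

```bash
python3 -m creep '[{"translation":[0,0,1],"delta_rot":[0,0,0]},{"translation":[0,0,2],"delta_rot":[0,0,0]},{"translation":[-0.5,0,3.5],"delta_rot":[0,0,0]},{"translation":[-1,0.5,3.5],"delta_rot":[0,0,0]},{"translation":[-1,1,3],"delta_rot":[0,0,0]}]' 
python3 -m creep '[{"translation":[0,0,1],"delta_rot":[0,0,0]},{"translation":[0,0,0],"delta_rot":[0,0,0]},{"translation":[0,0,0],"delta_rot":[0,0,0]}]' 
python3 - <<'E'
from inhand import *
s,R=st(); im,d,p=grab('wrist','w7')
t,m,T=tipfit(im,d,p,s,R,4.5,110,(120,240))
x=-t[:,2]; y=t[:,1]
q=x>x.max()-18; A=np.c_[x[q],y[q],np.ones(q.sum())]; sol=np.linalg.lstsq(A,x[q]**2+y[q]**2,rcond=None)[0]; print("xmax",x.max(),"circle",sol[:2]/2,np.sqrt(sol[2]+sol[0]**2/4+sol[1]**2/4))
E
```

```text
time_s: 10.87
ee_pos: [629.1, -249.9, 149.4]
ee_rot: [146.2, 89.9, -37.3]
force: [0.5, -0.0, -1.1]
gripper_width: 44.0
time_s: 11.12
ee_pos: [629.1, -249.2, 156.8]
ee_rot: [131.4, 90.0, -52.1]
force: [0.0, -0.2, -2.3]
gripper_width: 43.8
t 11.12 pos [ 629.1 -249.2  156.8] yaw_y -93.44 down [ 0. -0. -1.] F [ 0.  -0.2 -2.3] w 43.8 q [-23.  30.  81.  -0.  69.  71.]
xmax 54.181776026803426 circle [33.5 -0.2] 20.736930559353375
```

View pics/w7.png

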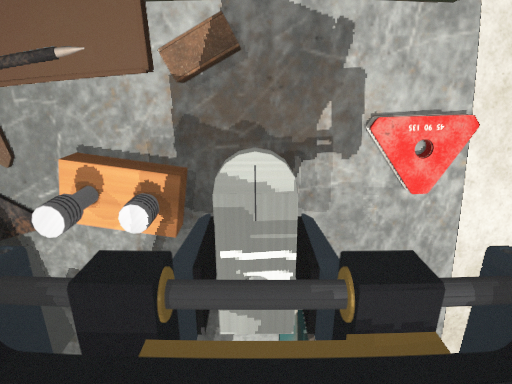

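```bash
python3 -m creep '[{"translation":[-1,2.2,0],"delta_rot":[0,0,0.03]},{"translation":[-1.2,3.4,0],"delta_rot":[0,0,0.03]},{"translation":[-1.2,3.4,0],"delta_rot":[0,0,0.03]},{"translation":[-1.2,3.4,0],"delta_rot":[0,0,0.03]},{"translation":[-1.3,3.5,0],"delta_rot":[0,0,0.03]}]' 
python3 -m creep '[{"translation":[-1.3,3.5,0],"delta_rot":[0,0,0.03]},{"translation":[-1.2,3.5,0],"delta_rot":[0,0,0.03]},{"translation":[-1,2.7,-1],"delta_rot":[0,0,0.033]},{"translation":[-0.5,1.5,-1],"delta_rot":[0,0,0]},{"translation":[0,0,-1.5],"delta_rot":[0,0,0]}]' 
python3 -m creep '[{"translation":[0,0,-1],"delta_rot":[0,0,0]},{"translation":[0,0,-1],"delta_rot":[0,0,0]},{"translation":[0,0,0],"delta_rot":[0,0,0]},{"translation":[0,0,0],"delta_rot":[0,0,0]}]' 
python3 -m creep '[{"translation":[0,0,-0.5],"delta_rot":[0,0,0]},{"translation":[0,0,0],"delta_rot":[0,0,0]}]' 
python3 -c "
from h import *
st()"
```

```text
time_s: 11.58
ee_pos: [568.5, -89.0, 153.9]
ee_rot: [-14.6, 89.7, 170.6]
force: [0.3, 1.3, -1.5]
gripper_width: 43.8
time_s: 12.0
ee_pos: [528.3, 24.7, 120.0]
ee_rot: [-25.9, 89.8, 164.7]
force: [0.2, -0.9, -1.3]
gripper_width: 44.0
time_s: 12.33
ee_pos: [529.8, 21.3, 100.7]
ee_rot: [-5.0, 89.9, -174.5]
force: [-0.2, -0.5, -1.7]
gripper_width: 43.7
time_s: 12.5
ee_pos: [530.2, 21.4, 96.6]
ee_rot: [32.7, 90.0, -136.9]
force: [-0.9, 0.3, -1.0]
gripper_width: 43.3
t 12.5 pos [530.2  21.4  96.6] yaw_y -79.57 down [-0. -0. -1.] F [-0.9  0.3 -1. ] w 43.3 q [  1.  21. 106.  -0.  53.  81.]
```

Nearly there; +1 mm in y, then down until contact at about z = 72.

```bash
python3 -m creep '[{"translation":[0,0.1,-1],"delta_rot":[0,0,0]},{"translation":[0,0,-0.8],"delta_rot":[0,0,0]},{"translation":[0,0,-0.2],"delta_rot":[0,0,0]},{"translation":[0,0,0],"delta_rot":[0,0,0]}]' 
python3 -m creep '[{"translation":[0,0,-0.1],"delta_rot":[0,0,0]},{"translation":[0,0,-0.1],"delta_rot":[0,0,0]},{"translation":[0,0,0],"delta_rot":[0,0,0]}]' 
```

```text
time_s: 12.83
ee_pos: [529.2, 22.9, 75.9]
ee_rot: [-6.4, 89.9, -175.9]
force: [-0.7, -0.2, -0.4]
gripper_width: 43.3
time_s: 13.08
ee_pos: [530.1, 22.9, 75.0]
ee_rot: [154.8, 90.0, -14.8]
force: [-0.4, -1.4, -0.6]
gripper_width: 44.0
```

```bash
python3 -m creep '[{"translation":[0,0,-0.1],"delta_rot":[0,0,0]},{"translation":[0,0,0],"delta_rot":[0,0,0]}]' 
```

```text
time_s: 13.25
ee_pos: [530.0, 22.9, 74.0]
ee_rot: [153.2, 90.0, -16.4]
force: [0.7, 0.2, -1.7]
gripper_width: 43.5
```

```bash
python3 -m creep '[{"translation":[0,0,-0.1],"delta_rot":[0,0,0]},{"translation":[0,0,0],"delta_rot":[0,0,0]}]'; python3 -m creep '[{"translation":[0,0,-0.08],"delta_rot":[0,0,0]},{"translation":[0,0,0],"delta_rot":[0,0,0]}]'  
```

```text
time_s: 13.42
ee_pos: [530.0, 22.9, 72.9]
ee_rot: [60.9, 90.0, -108.6]
force: [0.4, 0.4, -1.8]
gripper_width: 43.5
time_s: 13.58
ee_pos: [529.9, 22.9, 72.0]
ee_rot: [29.7, 90.0, -139.8]
force: [-0.2, -0.5, -1.6]
gripper_width: 43.7
```

```bash
python3 -m creep '[{"translation":[0,0,-0.08],"delta_rot":[0,0,0]},{"translation":[0,0,0],"delta_rot":[0,0,0]},{"translation":[0,0,0],"delta_rot":[0,0,0]}]'
python3 -m creep '[{"translation":[0,0,0],"delta_rot":[0,0,0]},{"translation":[0,0,0],"delta_rot":[0,0,0]},{"translation":[0,0,0],"delta_rot":[0,0,0]}]' 0.6
python3 -m creep '[{"translation":[0,0,1],"delta_rot":[0,0,0]},{"translation":[0,0,3],"delta_rot":[0,0,0]},{"translation":[-1,-1,3.5],"delta_rot":[0,0,0]},{"translation":[-2,-1,3],"delta_rot":[0,0,0]},{"translation":[-3,-1,1],"delta_rot":[0,0,0]}]' 1
python3 -m creep '[{"translation":[-2.5,-1,0],"delta_rot":[0,0,0]},{"translation":[-2,-1,0],"delta_rot":[0,0,0]},{"translation":[0,0,0],"delta_rot":[0,0,0]},{"translation":[0,0,0],"delta_rot":[0,0,0]}]'
python3 - <<'E'
from meas import *
st();im,d,p=grab('wrist','w8')
cv2.imwrite("pics/w8z.png",cv2.resize(im[40:180,150:290,::-1],None,fx=4.2,fy=4.2,interpolation=cv2.INTER_CUBIC))
E
```

```text
time_s: 13.83
ee_pos: [530.0, 22.9, 71.9]
ee_rot: [153.2, 90.0, -16.3]
force: [-1.7, -0.4, 5.9]
gripper_width: 43.8
time_s: 14.08
ee_pos: [530.1, 22.9, 71.2]
ee_rot: [141.0, 90.0, -28.6]
force: [-0.1, -0.1, -0.5]
gripper_width: 60.7
time_s: 14.5
ee_pos: [473.9, -7.5, 191.2]
ee_rot: [166.3, 89.4, -3.1]
force: [0.9, -0.6, 0.0]
gripper_width: 91.2
time_s: 14.83
ee_pos: [424.6, -27.4, 187.2]
ee_rot: [165.9, 89.9, -3.7]
force: [-0.2, 1.1, -0.2]
gripper_width: 91.2
t 14.83 pos [424.6 -27.4 187.2] yaw_y -79.6 down [ 0. -0. -1.] F [-0.2  1.1 -0.2] w 91.2 q [ -5.   7. 111.   0.  62.  74.]
```

View pics/w8.png

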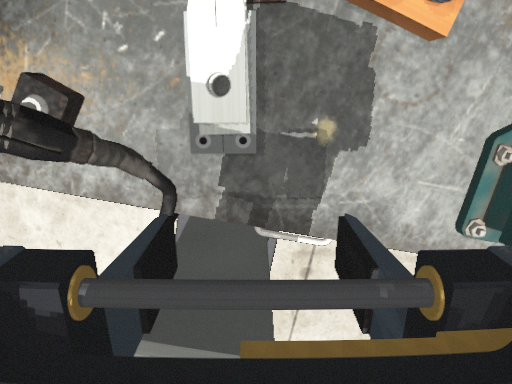

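View pics/w8z.png

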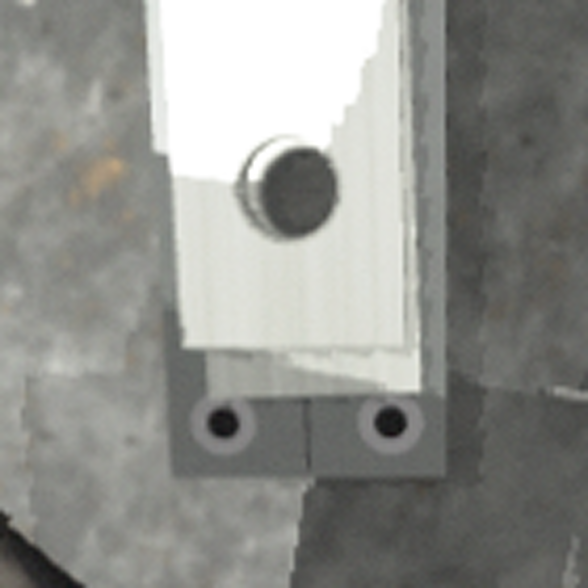

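```bash
python3 - <<'E'
from meas import *
im,d,p=load('w8')
f=lambda x,y:((x+.5)/4.2-.5+150,(y+.5)/4.2-.5+40)
print("short",onplane(p,f(289,188),67)); print("long top",onplane(p,f(294,192),55))
b=[holefit(p,im,uv,45,w=6)[1] for uv in [f(224,424),f(391,424)]]; a=np.radians(10.5)
bh=(b[0]+b[1])/2+47.9*np.array([np.cos(a),np.sin(a),0]); print("block",bh)
o=cv2.resize(im[40:180,150:290,::-1],None,fx=4.2,fy=4.2,interpolation=cv2.INTER_CUBIC)
def dr(c,z,col):
    t=np.linspace(0,2*np.pi,60); q=proj(p,np.c_[c[0]+9.5*np.cos(t),c[1]+9.5*np.sin(t),0*t+z]); q=(q+.5-[150,40])*4.2-.5
    cv2.polylines(o,[q.round().astype(int)],True,col,1)
dr(onplane(p,f(289,188),67)[0],67,(0,0,255)); dr(onplane(p,f(294,192),55)[0],55,(0,200,0)); dr(bh,45,(255,0,0))
cv2.imwrite("pics/w8o.png",cv2.resize(o[80:280,180:400],None,fx=3,fy=3))
E
```

```text
short [[504.3  17.4  67. ]]
long top [[503.6  17.6  55. ]]
block [503.9  17.5  45. ]
```

View pics/w8o.png

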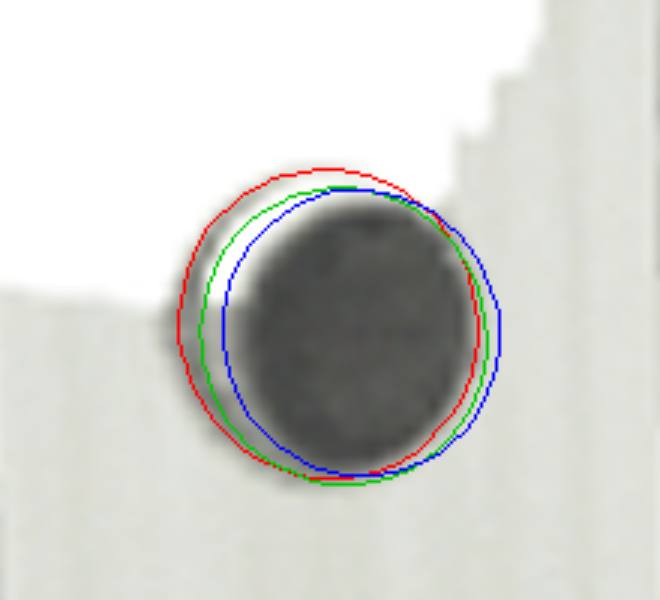

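```bash
python3 -m creep '[{"translation":[2,-1.2,0],"delta_rot":[0,0,0]},{"translation":[3,-1.4,0],"delta_rot":[0,0,0]},{"translation":[3,-1.4,0],"delta_rot":[0,0,0]},{"translation":[3,-1.4,0],"delta_rot":[0,0,0]},{"translation":[2,-1.4,0],"delta_rot":[0,0,0]}]' 0.1
python3 -m creep '[{"translation":[0,0,0],"delta_rot":[0,0,0]},{"translation":[0,0,0],"delta_rot":[0,0,0]},{"translation":[0,0,0],"delta_rot":[0,0,0]}]'
python3 - <<'E'
from meas import *
s,R=st();im,d,p=grab('wrist','w9'); C=cloud(p,d)
cv2.imwrite("pics/w9z.png",cv2.resize(im[50:220,180:350,::-1],None,fx=3.5,fy=3.5,interpolation=cv2.INTER_CUBIC))
for z,lo,hi in [(96,90,100),(70,66,76)]:
    m=((C[...,2]>lo)&(C[...,2]<hi)).astype(np.uint8); m[230:]=0; m=cv2.morphologyEx(m,2,np.ones((3,3)))
    for k in cv2.findContours(m,0,2)[0]:
        if cv2.contourArea(k)>150:
            print(z,k.reshape(-1,2).mean(0)); W=onplane(p,k.reshape(-1,2),z); print(cv2.minEnclosingCircle(W[:,:2].astype(np.float32)),W[:,:2].mean(0))
E
```

```text
time_s: 15.3
ee_pos: [559.1, -95.5, 186.0]
ee_rot: [165.5, 89.9, -4.0]
force: [0.3, 0.8, -0.6]
gripper_width: 60.8
time_s: 15.55
ee_pos: [554.9, -94.5, 185.7]
ee_rot: [-28.6, 89.9, 161.9]
force: [-0.3, 0.9, -0.5]
gripper_width: 50.2
t 15.55 pos [554.9 -94.5 185.7] yaw_y -79.51 down [-0.  0. -1.] F [-0.3  0.9 -0.5] w 50.2 q [-11.  19.  95.   0.  66.  69.]
96 [278.1 100.1]
((630.00341796875, -96.93221282958984), 12.727334976196289) [631.3 -96.8]
70 [117.4 177.3]
((537.23681640625, 23.01685333251953), 46.04065704345703) [542.8  24.2]
70 [336.4 125. ]
((618.9453735351562, -150.337646484375), 12.895015716552734) [ 620.2 -149.2]
```

View pics/w9.png

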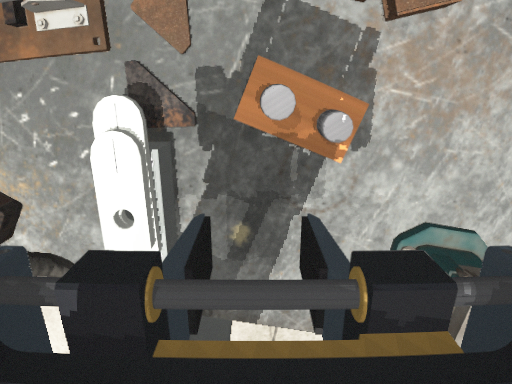

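View pics/w9z.png

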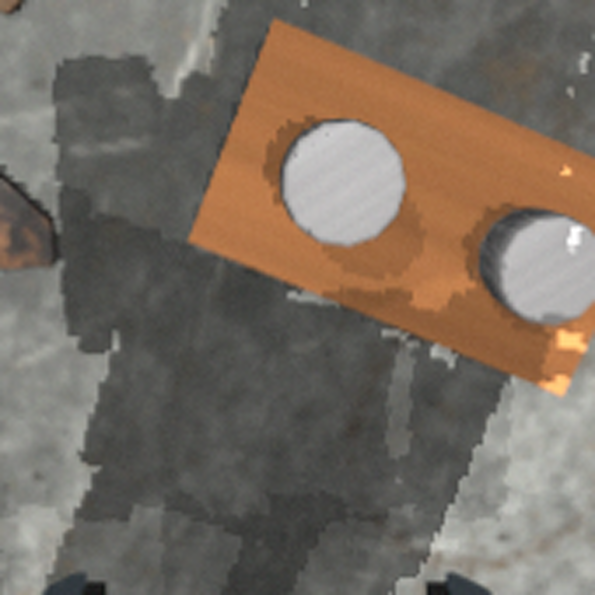

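```bash
python3 -m creep '[{"translation":[2,-0.1,0],"delta_rot":[0,0,0]},{"translation":[3.3,-0.1,0],"delta_rot":[0,0,0]},{"translation":[2.2,0,-1],"delta_rot":[0,0,0]},{"translation":[0,0,-3],"delta_rot":[0,0,0]},{"translation":[0,0,-1.5],"delta_rot":[0,0,0]}]'
python3 -m creep '[{"translation":[0,0,0],"delta_rot":[0,0,0]},{"translation":[0,0,0],"delta_rot":[0,0,0]},{"translation":[0,0,0],"delta_rot":[0,0,0]}]'
python3 -m creep '[{"translation":[0,0,0],"delta_rot":[0,0,0]}]'
```

```text
time_s: 16.02
ee_pos: [629.5, -96.0, 129.3]
ee_rot: [-21.3, 89.9, 169.3]
force: [-0.7, 0.4, 0.2]
gripper_width: 50.2
time_s: 16.27
ee_pos: [630.4, -96.8, 132.9]
ee_rot: [159.8, 89.9, -9.7]
force: [0.4, 0.8, -0.6]
gripper_width: 50.0
time_s: 16.35
ee_pos: [630.7, -97.0, 133.4]
ee_rot: [158.9, 89.8, -10.6]
force: [0.1, 0.2, 0.2]
gripper_width: 50.4
```

```bash
python3 -m creep '[{"translation":[0,0.05,-2],"delta_rot":[0,0,0]},{"translation":[0,0,-1.6],"delta_rot":[0,0,0]},{"translation":[0,0,-0.5],"delta_rot":[0,0,0]},{"translation":[0,0,0],"delta_rot":[0,0,0]},{"translation":[0,0,0],"delta_rot":[0,0,0]}]'
python3 -m creep '[{"translation":[0,0,0],"delta_rot":[0,0,0]}]'
```

```text
time_s: 16.77
ee_pos: [630.6, -96.7, 91.4]
ee_rot: [157.8, 89.9, -11.8]
force: [0.5, -1.5, 0.3]
gripper_width: 50.1
time_s: 16.85
ee_pos: [630.9, -96.8, 91.8]
ee_rot: [158.1, 89.8, -11.4]
force: [-0.1, -0.5, 0.3]
gripper_width: 50.1
```

```bash
python3 -m creep '[{"translation":[-0.04,0,-0.3],"delta_rot":[0,0,0]},{"translation":[0,0,0],"delta_rot":[0,0,0]}]'
python3 -m creep '[{"translation":[0,0,0],"delta_rot":[0,0,0]},{"translation":[0,0,0],"delta_rot":[0,0,0]},{"translation":[0,0,0],"delta_rot":[0,0,0]},{"translation":[0,0,0],"delta_rot":[0,0,0]},{"translation":[0,0,0],"delta_rot":[0,0,0]}]' -0.7 30
python3 -c "
from h import *
st()"
```

```text
time_s: 17.02
ee_pos: [629.8, -96.6, 87.8]
ee_rot: [153.9, 90.0, -15.6]
force: [-0.6, -0.3, 0.3]
gripper_width: 50.0
time_s: 17.43
ee_pos: [629.7, -96.6, 87.4]
ee_rot: [131.7, 90.0, -37.8]
force: [-0.2, -0.0, 0.5]
gripper_width: 25.4
t 17.43 pos [629.7 -96.6  87.4] yaw_y -79.53 down [ 0. -0. -1.] F [-0.2 -0.   0.5] w 25.4 q [-10.  30.  92.  -0.  58.  70.]
```

```bash
python3 -m creep '[{"translation":[0,0,0],"delta_rot":[0,0,0]},{"translation":[0,0,0.5],"delta_rot":[0,0,0]},{"translation":[0,0,1.2],"delta_rot":[0,0,0]},{"translation":[0,0,2],"delta_rot":[0,0,0]},{"translation":[0,0,3],"delta_rot":[0,0,0]}]' -0.8 55
python3 -m creep '[{"translation":[0,0,2],"delta_rot":[0,0,0]},{"translation":[0,0,0],"delta_rot":[0,0,0]},{"translation":[0,0,0],"delta_rot":[0,0,0]}]'
python3 - <<'E'
from meas import *
s,R=st();im,d,p=grab('wrist','w10'); grab('scene','s10')
E
```

```text
time_s: 17.85
ee_pos: [627.7, -96.3, 152.4]
ee_rot: [-19.8, 89.6, 170.7]
force: [-0.0, 0.0, -1.4]
gripper_width: 24.9
time_s: 18.1
ee_pos: [630.0, -96.7, 175.4]
ee_rot: [158.1, 89.9, -11.4]
force: [-0.4, -0.5, -1.4]
gripper_width: 24.9
t 18.1 pos [630.  -96.7 175.4] yaw_y -79.53 down [ 0. -0. -1.] F [-0.4 -0.5 -1.4] w 24.9 q [-10.  26.  86.  -0.  68.  70.]
```

View pics/w10.png

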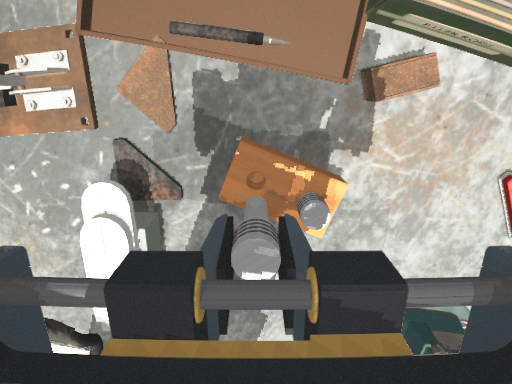

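View pics/s10.png

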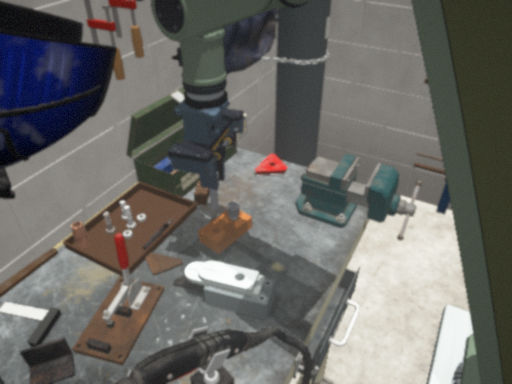

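```bash
python3 - <<'E'
from meas import *
im,d,p=load('w10'); s,R=st(); pos=np.array([630,-96.7,175.4])
o=cv2.resize(im[180:310,195:325,::-1],None,fx=5,fy=5,interpolation=cv2.INTER_CUBIC)
def dr(cx,r,depth,col):
    t=np.linspace(0,2*np.pi,60); T=np.c_[0*t+depth,r*np.sin(t),-(cx+r*np.cos(t))]
    q=(proj(p,T@R.T+pos)+.5-[195,180])*5-.5; cv2.polylines(o,[q.round().astype(int)],True,col,1)
for dep,r,c in [(81.4,4.5,(0,0,255)),(73.4,8,(0,255,0)),(21.4,13,(255,0,0)),(-8.6,13,(255,255,0))]: dr(0,r,dep,c)
cv2.imwrite('pics/w10o.png',o)
E
```

```text
t 18.2 pos [628.6 -96.4 172.8] yaw_y -79.53 down [-0.  0. -1.] F [-0.3  0.2 -1.9] w 24.8 q [-10.  26.  86.  -0.  68.  70.]
```

View pics/w10o.png

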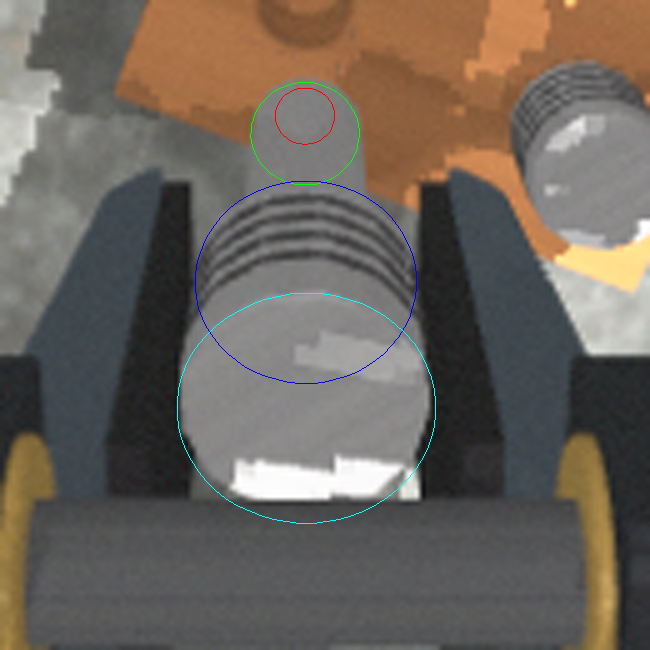

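```bash
python3 -m creep '[{"translation":[-1.2,1.1,0],"delta_rot":[0,0,0]},{"translation":[-2.5,2.3,0],"delta_rot":[0,0,0]},{"translation":[-2.8,2.5,0],"delta_rot":[0,0,0]},{"translation":[-2.8,2.5,0],"delta_rot":[0,0,0]},{"translation":[-2.2,2,0],"delta_rot":[0,0,0]}]'
python3 -m creep '[{"translation":[-1.1,1.05,0],"delta_rot":[0,0,0]},{"translation":[0,0,-1],"delta_rot":[0,0,0]},{"translation":[0,0,0],"delta_rot":[0,0,0]},{"translation":[0,0,0],"delta_rot":[0,0,0]},{"translation":[0,0,0],"delta_rot":[0,0,0]}]'
python3 -m creep '[{"translation":[0,0,0],"delta_rot":[0,0,0]}]'
python3 - <<'E'
from meas import *
s,R=st();im,d,p=grab('wrist','w11'); st()
cv2.imwrite('pics/w11z.png',cv2.resize(im[150:310,175:335,::-1],None,fx=3.7,fy=3.7,interpolation=cv2.INTER_CUBIC))
E
```

```text
time_s: 18.62
ee_pos: [511.0, 8.7, 172.2]
ee_rot: [-15.5, 89.7, 175.0]
force: [0.2, 0.1, -0.7]
gripper_width: 24.8
time_s: 19.03
ee_pos: [504.7, 17.1, 163.8]
ee_rot: [54.0, 90.0, -115.5]
force: [0.3, -0.1, -0.7]
gripper_width: 24.5
time_s: 19.12
ee_pos: [504.7, 17.1, 164.1]
ee_rot: [113.6, 90.0, -56.0]
force: [0.1, -0.1, -0.7]
gripper_width: 24.9
t 19.12 pos [504.7  17.1 164.1] yaw_y -79.59 down [ 0. -0. -1.] F [ 0.1 -0.1 -0.7] w 24.9 q [  1.  15. 104.  -0.  61.  80.]
t 19.17 pos [504.5  17.2 164.2] yaw_y -79.59 down [ 0. -0. -1.] F [-0.5  0.7 -0.8] w 25.0 q [  1.  15. 104.  -0.  61.  80.]
```

View pics/w11z.png

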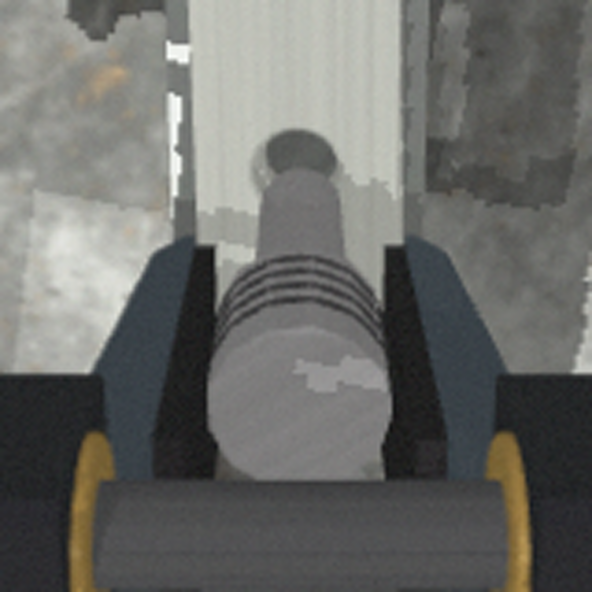

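```bash
python3 -m creep '[{"translation":[-0.05,0.05,-1],"delta_rot":[0,0,0]},{"translation":[0,0,-0.5],"delta_rot":[0,0,0]},{"translation":[0,0,-0.5],"delta_rot":[0,0,0]},{"translation":[0,0,0],"delta_rot":[0,0,0]}]'
python3 -m creep '[{"translation":[0,0,-0.3],"delta_rot":[0,0,0]},{"translation":[0,0,-0.3],"delta_rot":[0,0,0]},{"translation":[0,0,0],"delta_rot":[0,0,0]}]'
```

```text
time_s: 19.5
ee_pos: [502.2, 18.3, 142.8]
ee_rot: [-7.9, 89.8, -177.4]
force: [-0.3, 0.8, -0.6]
gripper_width: 25.0
time_s: 19.75
ee_pos: [502.8, 18.4, 137.8]
ee_rot: [-4.8, 90.0, -174.4]
force: [0.5, 0.2, -1.7]
gripper_width: 24.8
```

```bash
python3 -m creep '[{"translation":[0,0,0],"delta_rot":[0,0,0]}]'
python3 -m creep '[{"translation":[0,0,-0.4],"delta_rot":[0,0,0]},{"translation":[0,0,-0.4],"delta_rot":[0,0,0]},{"translation":[0,0,0],"delta_rot":[0,0,0]}]'
```

```text
time_s: 19.83
ee_pos: [503.1, 18.4, 138.3]
ee_rot: [47.4, 90.0, -122.1]
force: [-0.0, 0.8, -0.4]
gripper_width: 24.5
time_s: 20.08
ee_pos: [502.8, 18.2, 129.6]
ee_rot: [25.2, 89.9, -144.3]
force: [-0.8, -0.2, -1.5]
gripper_width: 24.9
```

```bash
python3 -m creep '[{"translation":[0.06,-0.03,-0.3],"delta_rot":[0,0,0]},{"translation":[0,0,-0.3],"delta_rot":[0,0,0]},{"translation":[0,0,0],"delta_rot":[0,0,0]}]'
python3 -m creep '[{"translation":[0,0,-0.3],"delta_rot":[0,0,0]},{"translation":[0,0,-0.3],"delta_rot":[0,0,0]},{"translation":[0,0,0],"delta_rot":[0,0,0]}]'
python3 -m creep '[{"translation":[0,0,-0.3],"delta_rot":[0,0,0]},{"translation":[0,0,0],"delta_rot":[0,0,0]}]'
```

```text
time_s: 20.33
ee_pos: [503.3, 17.8, 123.7]
ee_rot: [23.3, 89.9, -146.2]
force: [-0.4, -0.5, -1.2]
gripper_width: 25.3
time_s: 20.58
ee_pos: [503.4, 18.0, 117.7]
ee_rot: [-0.4, 89.9, -170.0]
force: [-1.2, -0.9, -2.1]
gripper_width: 24.3
time_s: 20.75
ee_pos: [503.5, 18.1, 114.8]
ee_rot: [-16.1, 90.0, 174.4]
force: [-0.2, -0.3, -1.1]
gripper_width: 24.9
```

```bash
python3 -m creep '[{"translation":[0,0,-0.4],"delta_rot":[0,0,0]},{"translation":[0,0,-0.4],"delta_rot":[0,0,0]},{"translation":[0,0,-0.4],"delta_rot":[0,0,0]},{"translation":[0,0,0],"delta_rot":[0,0,0]}]'
python3 -m creep '[{"translation":[0,0,-0.4],"delta_rot":[0,0,0]},{"translation":[0,0,-0.4],"delta_rot":[0,0,0]},{"translation":[0,0,-0.2],"delta_rot":[0,0,0]},{"translation":[0,0,0],"delta_rot":[0,0,0]}]'
python3 -m creep '[{"translation":[0,0,-0.2],"delta_rot":[0,0,0]},{"translation":[0,0,0],"delta_rot":[0,0,0]}]'
```

```text
time_s: 21.08
ee_pos: [503.2, 18.2, 102.3]
ee_rot: [-20.3, 89.9, 170.1]
force: [-0.5, -1.1, -1.1]
gripper_width: 25.0
time_s: 21.42
ee_pos: [503.4, 18.2, 92.7]
ee_rot: [-24.6, 89.9, 165.9]
force: [-0.1, 0.0, -2.7]
gripper_width: 25.0
time_s: 21.58
ee_pos: [503.7, 18.2, 91.1]
ee_rot: [-39.1, 90.0, 151.3]
force: [-0.6, -1.1, -0.9]
gripper_width: 24.7
```

```bash
python3 -m creep '[{"translation":[0,0,-0.1],"delta_rot":[0,0,0]},{"translation":[0,0,-0.1],"delta_rot":[0,0,0]},{"translation":[0,0,0],"delta_rot":[0,0,0]}]'
python3 -m creep '[{"translation":[0,0,-0.1],"delta_rot":[0,0,0]},{"translation":[0,0,0],"delta_rot":[0,0,0]}]'
```

```text
time_s: 21.83
ee_pos: [503.8, 18.1, 89.2]
ee_rot: [167.1, 90.0, -2.4]
force: [-1.3, -1.5, -1.5]
gripper_width: 24.6
time_s: 22.0
ee_pos: [503.9, 18.1, 88.4]
ee_rot: [159.0, 90.0, -10.5]
force: [-0.7, -1.0, -0.7]
gripper_width: 24.7
```

```bash
python3 -m creep '[{"translation":[0,0,-0.1],"delta_rot":[0,0,0]},{"translation":[0,0,0],"delta_rot":[0,0,0]}]'
python3 -m creep '[{"translation":[0,0,-0.05],"delta_rot":[0,0,0]},{"translation":[0,0,0],"delta_rot":[0,0,0]}]'
```

```text
time_s: 22.17
ee_pos: [503.8, 18.1, 88.3]
ee_rot: [165.7, 90.0, -3.8]
force: [-2.2, -0.9, 6.8]
gripper_width: 24.6
time_s: 22.33
ee_pos: [503.9, 18.1, 88.3]
ee_rot: [166.2, 89.9, -3.3]
force: [-3.3, -0.7, 11.2]
gripper_width: 24.6
```

```bash
python3 -m creep '[{"translation":[0,0,0],"delta_rot":[0,0,0]},{"translation":[0,0,0],"delta_rot":[0,0,0]},{"translation":[0,0,0],"delta_rot":[0,0,0]},{"translation":[0,0,0],"delta_rot":[0,0,0]}]' 0.3
python3 -m creep '[{"translation":[0,0,0.5],"delta_rot":[0,0,0]},{"translation":[0,0,2],"delta_rot":[0,0,0]},{"translation":[0,0,3],"delta_rot":[0,0,0]},{"translation":[0,0,3.5],"delta_rot":[0,0,0]},{"translation":[-2,-1,2],"delta_rot":[0,0,0]}]'
python3 -m creep '[{"translation":[-3,-2,0],"delta_rot":[0,0,0]},{"translation":[-3,-2,0],"delta_rot":[0,0,0]},{"translation":[-1,-1,0],"delta_rot":[0,0,0]},{"translation":[0,0,0],"delta_rot":[0,0,0]},{"translation":[0,0,0],"delta_rot":[0,0,0]}]'
python3 - <<'E'
from meas import *
st();im,d,p=grab('wrist','w12');i2,d2,p2=grab('scene','s12'); i3,d3,p3=grab('top','t12')
cv2.imwrite('pics/s12z.png',cv2.resize(i2[170:330,150:310,::-1],None,fx=3.7,fy=3.7,interpolation=cv2.INTER_CUBIC))
C=cloud(p,d)
m=((C[...,2]>85)&(C[...,2]<108)).astype(np.uint8); m[200:]=0; m=cv2.morphologyEx(m,2,np.ones((3,3)))
for k in cv2.findContours(m,0,2)[0]:
    if cv2.contourArea(k)>80:
        mm=cv2.drawContours(np.zeros_like(m),[k],-1,1,-1); print(k.reshape(-1,2).mean(0),np.median(C[...,2][mm>0])); print(cv2.minEnclosingCircle(onplane(p,k.reshape(-1,2),97)[:,:2].astype(np.float32)))
E
```

```text
time_s: 22.67
ee_pos: [503.8, 18.2, 86.7]
ee_rot: [-125.6, 90.0, 64.8]
force: [-1.1, -0.5, 0.7]
gripper_width: 48.4
time_s: 23.08
ee_pos: [488.0, 9.0, 200.4]
ee_rot: [174.5, 89.5, 5.0]
force: [2.6, -0.4, 0.4]
gripper_width: 59.4
time_s: 23.5
ee_pos: [413.9, -42.1, 197.4]
ee_rot: [174.3, 89.9, 4.7]
force: [-0.2, -0.0, 0.0]
gripper_width: 59.2
t 23.5 pos [413.9 -42.1 197.4] yaw_y -79.61 down [ 0.  0. -1.] F [-0.2 -0.   0. ] w 59.2 q [ -7.   5. 112.   0.  63.  72.]
[ 27.6 113.7] 98.00249413262247
((449.19732666015625, 144.72389221191406), 30.311498641967773)
[199.9  67.2] 96.61769696660446
((504.5215759277344, 16.91718101501465), 13.633315086364746)
```

View pics/w12.png

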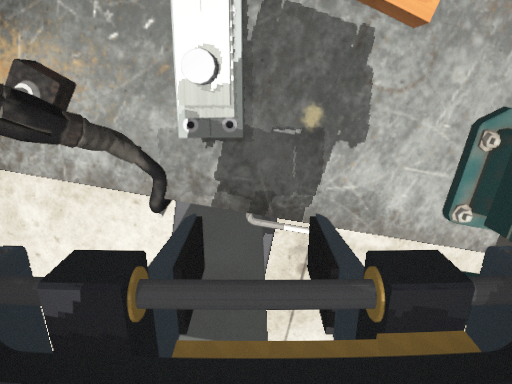

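View pics/s12z.png

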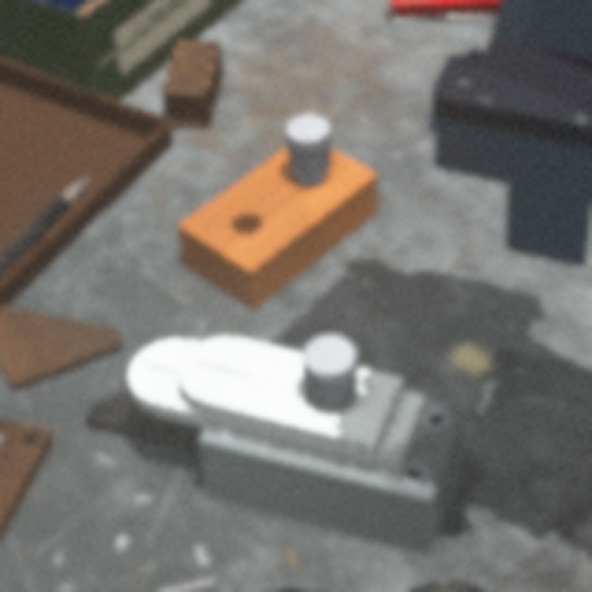

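View pics/t12.png

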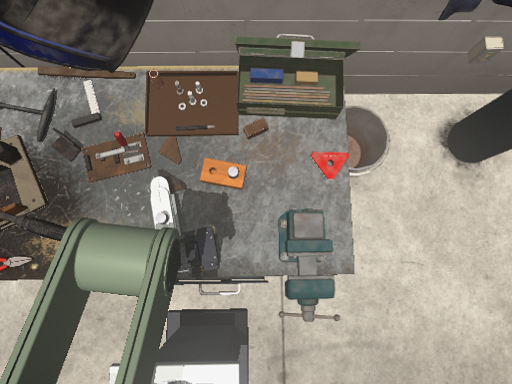

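```bash
python3 - <<'E'
from meas import *
for f in ('s12','t12','w12'):
    im,d,p=load(f); C=cloud(p,d)
    for n,z in (('long',55),('short',67)):
        V=(abs(C[...,2]-z)<4)&(abs(C[...,0]-545)<85)&(abs(C[...,1]-25)<40)
        m=cv2.morphologyEx(V.astype(np.uint8),3,np.ones((3,3)))
        cs=cv2.findContours(m,0,2)[0]
        if not cs: continue
        k=max(cs,key=cv2.contourArea).reshape(-1,2); print(f,n,cv2.minAreaRect(onplane(p,k,z)[:,:2].astype(np.float32)))
E
```

```text
s12 long ((535.641357421875, 24.878564834594727), (150.5979461669922, 48.69951629638672), 11.316119194030762)
s12 short ((526.6553955078125, 24.60158920288086), (110.4019775390625, 48.34425354003906), 10.0284423828125)
t12 long ((545.7872924804688, 25.561843872070312), (134.7396697998047, 44.42188262939453), 11.55889892578125)
t12 short ((530.9093017578125, 24.168073654174805), (104.70076751708984, 45.22690200805664), 10.179384231567383)
w12 long ((510.5678405761719, 17.5042781829834), (95.61238861083984, 43.699859619140625), 10.89809799194336)
w12 short ((514.87939453125, 20.729602813720703), (81.66867065429688, 44.62876892089844), 10.009256362915039)
```

Both links lie within about 1° of the block's axis. I'll hand the job in.

```bash
python3 -c "
from workcell import env
print(env.job_done())"
```

```text
the job is handed in; nothing more can be done
None
```

The assembly is done and handed in after about 24 s. The long link lies on the block with the short link on top, and the long pin goes down through both and into the block.

- **Pin seating:** the pin slid in without resistance until its head met the short link, and I stopped pushing at about 11 N. The head top then measured 96.6 mm, against 97 mm for a fully seated pin.
- **Alignment:** before I put the pin in, the three holes lined up to about 1 mm in the wrist picture. After I let go, both links measured within about 1° of the block's axis.
- **Other parts:** in the last pictures the short pin still stands in its holder, and the gussets and the magnet look unmoved. The gripper was well clear when I handed in.
- **Checks that disagreed:**
  - After I laid the long link, its hole measured almost 2 mm to the side of the block's. I left it, since the holes are 3 mm wider than the pin. The later wrist picture showed the two holes within about 0.3 mm.
  - The top and wrist cameras also differed by about 2 mm on where the block's hole was, so I aimed mainly by the wrist camera.

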